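Gauge donated border tiles and box them in the sample tray

ROBOT

A 6-joint arm with a two-finger parallel gripper is mounted at the origin on the work surface. World frame = base frame: x ahead of the robot, y to its left, z up, the work surface at z = 0. Lengths are in mm, angles in degrees, forces in N, time in s.
With the tool pointing down it reaches from about 300 to 850 mm from the base axis. Payload 4.2 kg.
Tool frame: the origin (TCP) lies on the centre line of the jaws, within the pads' length; the fingertips stand 14 mm ahead of it and the grasp point (between the pads) lies 5 mm behind it; z points along the fingers, y is the line along which they close (so a half turn about z gives the same grasp; the last joint's range is limited). The gripper opens to 91 mm and grips with 3 to 60 N. Pads are 32 mm wide; open, the fingers measure 118 mm over their backs; the gripper's body (76 mm by 178 mm) begins 60 mm behind the grasp point.
Start: joints at [66.635, 18.312, 89.639, -0, 72.044, -1.146], TCP at [217.441, 532.317, 227.976] pointing down, gripper open.
Joint ranges: [-177.97, 177.97], [-48.28, 115.42], [12.27, 149.76], [-77.06, 257.06], [2.81, 150.46], [-146.56, 146.56]. Speed limits (degrees/s): [147.25, 147.25, 180, 180, 180, 180].

INTERFACE

Orientations are given as [roll, pitch, yaw] about the fixed x, y, z axes, in that order (R = Rz(yaw) Ry(pitch) Rx(roll)).
In Python, from workcell import * gives the robot as it stands. The module is installed in compiled form; this text tells all that it offers.
- The arm moves only by the shell command python3 -m crank 'ROWS' [FORCE]. ROWS is JSON, a list of rows, each an object of numbers: "grip": the finger opening in m, from 0 to 0.0912; "x", "y", "z": the shift along the tool's x, y, z in m; "yaw": the turn about the tool's z in rad. In form: [{"grip": .., "x": .., "y": .., "z": .., "yaw": ..}, ...]. A call has exactly 5 rows; each row is the pose to reach, as a shift and turn from the pose commanded when the call began, along the tool's axes at that moment; what a row does not reach only later rows make up. A row lasts 1/12 s, in which the tool goes at most 41.7 mm and 7.16 degrees, less where a joint would pass 70% of its speed; a pose out of reach is approached as far as the arm can. A call with a gripper value outside its range is refused whole. The fingers move at their own pace and stop on an object; FORCE is the grip in N (left out, the last holds). Time passes only in rows, so rows that repeat a pose let the fingers close, or fill a call up. It gives the time, the measured TCP pose, the force, the opening and the grip force at its end, in the units of the state.
- state(): the state, without advancing time (a new reading comes with each control period).
- grab_frame(name): name is "scene" or "top" or "wrist"; returns the picture (384x512x3 uint8, red, green, blue); there is no depth.
- camera_model(name): a dict with "intrinsics" (3x3 intrinsics, pixels), "distortion" ([k1, k2, p1, p2, k3] as OpenCV has them; the pictures are not rectified), "R" (3x3) and "t" (3): a world point X has camera coordinates R X + t. Camera axes: x right, y down, z forward; pixel columns grow to the right and rows downward; lengths in mm; the calibration is good to about 2 mm. A picture is of the moment at which its call begins: read the wrist's pose just before it. camera_model takes no time and is no camera call; for the wrist camera it gives the pose at the moment of the call.
- job_done(): hands the job in; it is judged then, once.
The state is a dict: "time_s": time; "qpos": joint angles; "qvel": joint speeds; "effort": joint torques, N m; "ee_pos": TCP position; "ee_rot": TCP orientation; "force": force on the tool from outside, world axes, zero at the start; "torque": the same for the moment, N m; "gripper_width": finger opening in mm; "gripper_force": force on a finger pad.
Only numpy, scipy, OpenCV 4.12 (cv2) and the standard library are available. Lean on these libraries where they do the work, as an engineer would, in place of code of your own. Each camera call takes 0.05 s, during which the arm holds its last target. There are 200 camera calls.

TASK

Check in the border tile strips lying in a row on the cardboard. Working along the row from the robot's left to its right, lay each strip flat on the gauge's anvil with one end under the foot and press the knob until the foot rests firmly on it to read its thickness, then lay it flat in an empty compartment of the tray that matches: 8 mm strips in the shallow ones, 13 mm strips in the deep ones. When all the strips are in, set the cover on the tray so that it sits down level on the rim all round, and leave the other goods on the bench where they are.

Things in the scene. Friction and masses are not known exactly. Their poses are not given: they have to be found in the camera images.
- strip_1: Border tile strip of pale stone, 140 x 34 mm, either 8 mm or 13 mm thick (the gauge tells which). One of up to four in a row; strip_1 starts farthest to the robot's left (+y), strip_4 farthest to its right; some are absent. Origin at the centre of its 140 x 34 underside, x along its length, z up.
- strip_2: Border tile strip of pale stone, 140 x 34 mm, either 8 mm or 13 mm thick (the gauge tells which). One of up to four in a row; strip_1 starts farthest to the robot's left (+y), strip_4 farthest to its right; some are absent. Origin at the centre of its 140 x 34 underside, x along its length, z up.
- strip_3: Border tile strip of pale stone, 140 x 34 mm, either 8 mm or 13 mm thick (the gauge tells which). One of up to four in a row; strip_1 starts farthest to the robot's left (+y), strip_4 farthest to its right; some are absent. Origin at the centre of its 140 x 34 underside, x along its length, z up.
- strip_4: Border tile strip of pale stone, 140 x 34 mm, either 8 mm or 13 mm thick (the gauge tells which). One of up to four in a row; strip_1 starts farthest to the robot's left (+y), strip_4 farthest to its right; some are absent. Origin at the centre of its 140 x 34 underside, x along its length, z up.
- card: Flattened cardboard sheet 200 x 340 mm, 3 mm thick, fixed to the bench, on which the strips start side by side (about 80 mm from one to the next). Origin at the centre of its underside, on the bench.
- gauge: Fixed bench thickness gauge: base 222 x 110 mm, column at the rear (+x), arm over the anvil (34 mm wide, front end at x = -17 mm, 80 to 105 mm above the bench). Origin on the spindle's axis at bench level, z up. Its throat is open to its -x side: lay strips along x, one end under the foot. A thin scale plate stands at x = 34 mm, to 155 mm above the bench.
- gauge_anvil (a point): Point on the flat steel anvil's top under the foot, 30 mm above the bench. In the gauge's frame the anvil runs from x = -96 to +28 mm and y = -40 to +40 mm.
- gauge_slide (a joint): The reading: downward travel of the sprung spindle, m. 0 at rest (foot 35 mm above the anvil); thickness = 0.035 - reading: about 0.027 on an 8 mm strip, 0.022 on a 13 mm one. The return spring takes about 2 N at the top, 3.5 N at 0.027; force beyond that presses the foot on the strip. Let go, it springs back up.
- gauge_foot: The gauge's flat round foot, 20 mm in diameter, moving with the spindle. Origin at the centre of its underside.
- gauge_knob (a point): Centre of the top of the black push knob (32 mm in diameter) above the spindle, 163 mm above the bench at rest; press it straight down.
- tray: Fixed wooden tray, 166 (x) x 244 mm (y), rim 26 mm high. Four compartments 150 mm long (x), 42 mm wide, in a row across y: the two at -y are shallow (floor 10 mm below the rim), the two at +y deep (16 mm). Walls between and beside them are cut away over the middle 96 mm as finger gaps. Origin at the centre of its underside, z up.
- shallow_1 (a point): Centre of the floor of the outermost shallow compartment (tray y = -93 mm, 16 mm above the bench).
- shallow_2 (a point): Centre of the floor of the inner shallow compartment (tray y = -35 mm, 16 mm above the bench).
- deep_1 (a point): Centre of the floor of the inner deep compartment (tray y = +35 mm, 10 mm above the bench).
- deep_2 (a point): Centre of the floor of the outermost deep compartment (tray y = +93 mm, 10 mm above the bench).
- cover: Loose wooden cover, 0.3 kg: panel 182 x 260 x 6 mm, skirt 10 mm down all round (inside 174 x 252, 4 mm play each side of the tray), bar handle in the middle 22 mm wide (x), 90 long (y), top 36 mm above the panel's underside. Origin at the centre of the panel's underside, which rests on the rim when seated; z up. Starts skirt down on the bench.
- tape_measure: Bystander: tape measure 70 x 36 x 62 mm high. Origin at the centre of its underside.
- packing_tape: Bystander: roll of packing tape, 110 mm in diameter, 48 mm high. Origin at the centre of its underside.
- spacer_pot: Bystander: white pot, 68 mm in diameter, 55 mm high. Origin at the centre of its underside.
- glass_tile: Bystander: dark square tile 100 x 100 x 9 mm. Origin at the centre of its underside.
Things that resemble listed ones, but are neither listed nor needed, are in the scene too. What is shaped like the strip_4 but purple is not meant.

How it is judged:
By the outcome, as a careful person would: the job done as asked, in the order asked, and still so for the second after the job is handed in, with the robot touching nothing.
Of strip_1, strip_2, strip_3, strip_4 only 2 to 3 are there at a start; the rules pass over those that are not, and their reading is None.
At some moment in a run one of cover may be knocked a few centimetres aside while the robot is not near it.
Once in a run the grip may slacken for a moment while it holds something.
It also fails if it takes over 210 s, if anything falls off the work surface, if the arm or the gripper's body presses on something with over 40 N, if the wrist force passes 120 N, or if a joint passes its speed limit or range.

## Working session

There is one attempt and no reset: what is moved stays moved. The work goes in short steps, Python scripts to look and compute and a shell command to move; the robot and the scene stay as the last step left them, time stands still between calls to the robot, and variables do not carry over. Pictures are saved under pics/ and viewed, at most 14 in all, crops included, and the job is handed in when it is done.

```bash
mkdir -p pics; python3 - <<'E'
from workcell import *
import cv2,numpy as np
for n in ("scene","top","wrist"):
    m=camera_model(n); im=grab_frame(n); cv2.imwrite(f"pics/{n}0.png",im[...,::-1])
    print(n,np.round(m["intrinsics"],1).tolist(),np.round(m["distortion"],3),np.round(m["R"],3).tolist(),np.round(m["t"],1))
s=state();print(s)
a=cv2.imread("pics/top0.png");cv2.imwrite("pics/top0b.png",cv2.resize(a,(800,600),interpolation=cv2.INTER_CUBIC))
a=cv2.imread("pics/scene0.png");cv2.imwrite("pics/scene0b.png",cv2.resize(a,(800,600),interpolation=cv2.INTER_CUBIC))
E
```

```text
scene [[442.8, 0.0, 257.5], [0.0, 442.8, 183.5], [0.0, 0.0, 1.0]] [-0.165  0.     0.     0.     0.   ] [[0.759, 0.651, 0.011], [0.477, -0.544, -0.691], [-0.444, 0.529, -0.723]] [-408.3 -103.9 1732.9]
top [[455.9, 0.0, 259.0], [0.0, 455.9, 195.2], [0.0, 0.0, 1.0]] [-0.083  0.     0.     0.     0.   ] [[-0.021, -1.0, -0.022], [-0.98, 0.025, -0.196], [0.197, 0.017, -0.98]] [  62.7  505.  1164.1]
wrist [[285.1, 0.0, 258.6], [0.0, 285.1, 191.7], [0.0, 0.0, 1.0]] [-0.056  0.     0.     0.     0.   ] [[0.379, 0.926, -0.002], [0.899, -0.367, 0.237], [0.219, -0.092, -0.971]] [-575.   -26.5  390.5]
{'time_s': 0.15, 'qpos': array([ 6.66348829e+01,  1.83430248e+01,  8.96897174e+01, -1.28815568e-03,
        7.20430098e+01, -1.14552829e+00]), 'qvel': array([-0.03127664, -0.12523306, -0.2078968 , -0.05232729, -0.03080256,
       -0.03282793]), 'effort': array([ 2.58548644e-04, -4.12780023e+01, -2.32153326e+01,  7.28389830e-02,
        4.34423110e-02, -7.82136135e-05]), 'ee_pos': array([217.30297286, 531.97743145, 227.3197113 ]), 'ee_rot': array([-1.79924239e+02, -2.89792868e-04,  1.57780809e+02]), 'force': array([-0.21287299, -0.30948494,  0.17165154]), 'torque': array([-0.01182593, -0.05955444,  0.0094432 ]), 'gripper_force': 0.0, 'gripper_width': 91.27779014510769}
```

View pics/top0b.png

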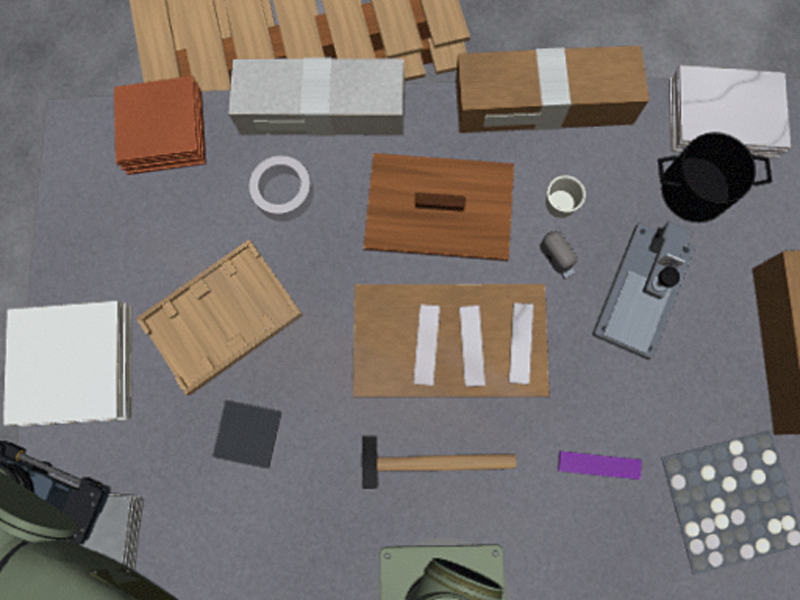

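View pics/scene0b.png

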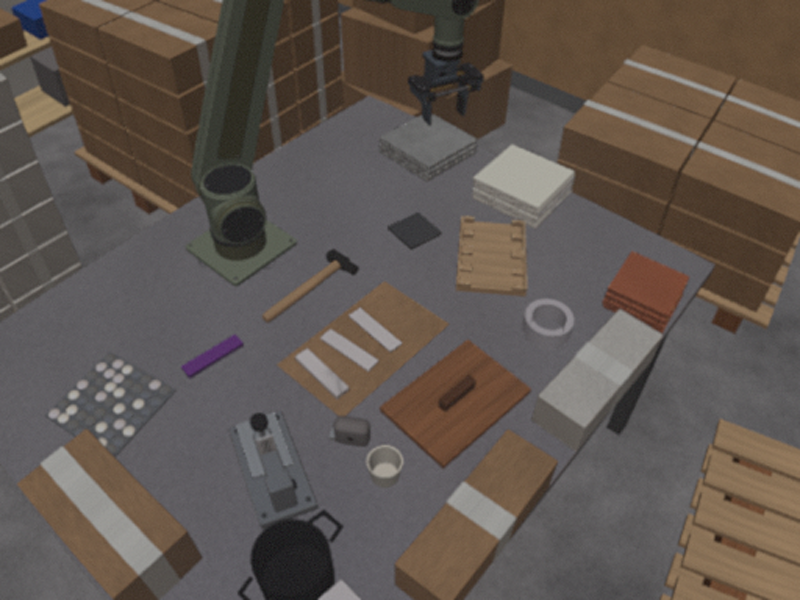

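Top view (800x600 scale): three pale strips lie on the card at (427,345), (472,346) and (521,344). The gauge knob is at (668,276) with its throat toward the robot, the tray is at (220,316), and the cover at (440,206).

Things that could be mistaken for a strip:
- purple strip (600,465): excluded by colour
- white tile stack (65,360): too big
- roll of tape (280,185)
- hammer handle (447,462)

I choose the three pale ones on the cardboard.

```bash
cat > h.py <<'E'
from workcell import *
import cv2,numpy as np
from scipy.spatial.transform import Rotation as Ro
def rays(m,px):
    K,D=np.array(m["intrinsics"],float),np.array(m["distortion"],float)
    R,t=np.array(m["R"]),np.array(m["t"])
    u=cv2.undistortPoints(np.array(px,float).reshape(-1,1,2),K,D).reshape(-1,2)
    return -R.T@t,np.c_[u,np.ones(len(u))]@R
def plane(m,px,z):
    o,d=rays(m,px); return o+d*((z-o[2])/d[:,2])[:,None]
def tri(ms,pxs):   # one point, several views
    A=np.zeros((3,3));b=np.zeros(3);L=[]
    for m,p in zip(ms,pxs):
        o,d=rays(m,[p]);d=d[0]/np.linalg.norm(d[0]);P=np.eye(3)-np.outer(d,d);A+=P;b+=P@o;L.append((o,P))
    X=np.linalg.solve(A,b);return X,max(np.linalg.norm(P@(X-o)) for o,P in L)
def proj(m,X):
    return cv2.projectPoints(np.array(X,float).reshape(-1,1,3),cv2.Rodrigues(np.array(m["R"]))[0],np.array(m["t"],float),np.array(m["intrinsics"],float),np.array(m["distortion"],float))[0].reshape(-1,2)
def go(x,y,z,yaw=None):   # shift in tool axes (m) and turn (rad) from here to world TCP target
    s=state();R=Ro.from_euler("xyz",s["ee_rot"],degrees=True).as_matrix()
    d=R.T@(np.array([x,y,z])-s["ee_pos"])/1000; w=0
    if yaw is not None: w=-((yaw-s["ee_rot"][2]+90)%180-90)
    print("x %.4f y %.4f z %.4f yaw %.4f (%.1f deg) q6 %.1f t %.1f"%(*d,np.radians(w),w,s["qpos"][5],s["time_s"]))
def boxes(im,mask,lo=100,hi=1e9):
    out=[]
    for c in cv2.findContours(mask.astype(np.uint8),cv2.RETR_EXTERNAL,cv2.CHAIN_APPROX_NONE)[0]:
        if lo<cv2.contourArea(c)<hi: out.append(c.reshape(-1,2))
    return out
def rect(m,c,z):  # world rectangle of a contour on plane z: centre,size,long-axis angle
    w=plane(m,c,z)[:,:2].astype(np.float32);(cx,cy),(a,b),an=cv2.minAreaRect(w)
    if a<b:a,b,an=b,a,an+90
    return np.round([cx,cy,a,b,(an+90)%180-90],1)
def snap(n,f):
    m=camera_model(n);im=grab_frame(n);cv2.imwrite("pics/"+f,im[...,::-1]);return m,im
E
python3 - <<'E'
from h import *
m=camera_model("top");im=cv2.imread("pics/top0.png");hsv=cv2.cvtColor(im,cv2.COLOR_BGR2HSV)
k=512/800
white=(hsv[...,2]>150)&(hsv[...,1]<50)
for c in boxes(im,white,200,3000):
    print("white",c.mean(0)/k,rect(m,c,12))
cb=(hsv[...,0]<22)&(hsv[...,1]>70)
for c in boxes(im,cb,1500,20000):
    print("brown",c.mean(0)/k,rect(m,c,5),rect(m,c,20))
print("knob",plane(m,[[668*k,276*k]],163))
print("gauge base",plane(m,np.array([[638,222],[692,240],[648,357],[595,334]])*k,20))
print("tray",plane(m,np.array([[250,242],[300,312],[188,392],[138,322]])*k,26))
w=camera_model("wrist");s=state();R=Ro.from_euler("xyz",s["ee_rot"],degrees=True).as_matrix()
Rw,t=np.array(w["R"]),np.array(w["t"])
print("cam in tool",R.T@(-Rw.T@t-s["ee_pos"]),R.T@Rw[2])
E
```

```text
white [471.82418699 345.59197154] [441.  -63.6 140.7  35.5   2. ]
white [426.01178279 344.44159836] [444.5  15.7 141.   35.6  -6.4]
white [520.88414634 342.65752033] [ 442.7 -149.5  141.8   35.2   -6. ]
white [638.02083333 310.04774306] [ 493.3 -358.2  123.4   79.5  -25.2]
white [565.69393382 192.87683824] [ 715.1 -246.6   69.2   68.   -21.1]
white [278.8178066  183.71167453] [746.9 279.3 110.9 109.9  88.1]
white [552.60416667  75.49107143] [ 951.9 -238.7  118.9   55.3    1.3]
brown [449.96761658 340.12710492] [452.6 -26.5 338.  197.1  88.6] [450.4 -25.8 333.9 194.7  88.6]
brown [781.70817669 341.07142857] [ 438.9 -606.5  334.5   85.3   -7.2] [ 436.9 -598.8  330.4   84.3   -7.2]
brown [217.45535714 316.42857143] [504.4 385.9 248.  173.7 -55.2] [501.6 381.6 245.  171.6 -55.2]
brown [439.27908416 206.09529703] [699.9 -14.9 262.  186.7  83.9] [694.6 -14.4 258.8 184.5  83.9]
brown [602.63980263  85.        ] [ 933.3 -333.7  169.8  164.3  -88.1] [ 925.2 -329.3  167.7  162.3  -88.1]
brown [326.29805212  67.1504128 ] [950.7 197.3 825.8 374.4  87.1] [942.4 195.2 815.8 369.9  87.1]
knob [[ 519.48923452 -363.65625597  163.        ]]
gauge base [[ 653.79946393 -371.05062111   20.        ]
 [ 618.08281274 -466.11399247   20.        ]
 [ 410.05958565 -367.34642589   20.        ]
 [ 452.72611049 -277.85223587   20.        ]]
tray [[633.36327928 325.52733234  26.        ]
 [503.55318652 234.27043137  26.        ]
 [367.82362343 428.45097905  26.        ]
 [492.78182773 523.40998996  26.        ]]
cam in tool [  66.73794979    0.91189947 -157.39736439] [-2.37495704e-01 -3.28703711e-04  9.71388533e-01]
```

```bash
python3 -c "
from h import *
go(480,370,290,214.8)
m=camera_model('top');im=cv2.imread('pics/top0.png');h=cv2.cvtColor(im,cv2.COLOR_BGR2HSV)
for c in boxes(im,(h[...,2]>150)&(h[...,1]<50),1500,5000): print(rect(m,c,30))"
```

```text
x -0.3044 y -0.0507 z -0.0626 yaw -0.9952 (-57.0 deg) q6 -1.1 t 0.1
[ 876.4 -573.2  205.6  154.8   84.9]
[935.5 209.6 323.4 113.4  87.7]
```

```bash
python3 -m crank '[{"grip":0.09,"x":-0.02,"y":-0.005,"z":-0.03,"yaw":-0.1},{"grip":0.09,"x":-0.055,"y":-0.01,"z":-0.045,"yaw":-0.22},{"grip":0.09,"x":-0.09,"y":-0.015,"z":-0.06,"yaw":-0.34},{"grip":0.09,"x":-0.125,"y":-0.02,"z":-0.06,"yaw":-0.46},{"grip":0.09,"x":-0.16,"y":-0.025,"z":-0.06,"yaw":-0.58}]' 30
python3 -c "
from h import *
go(480,370,290,214.8)"
```

```text
time_s: 0.57
ee_pos: [357.4, 448.1, 289.1]
ee_rot: [179.9, 0.1, -168.6]
force: [-0.0, -0.8, -0.1]
gripper_width: 90.2
gripper_force: 0.0
x -0.1047 y -0.1008 z -0.0009 yaw -0.4086 (-23.4 deg) q6 -51.1 t 0.6
```

```bash
python3 -m crank '[{"grip":0.09,"x":-0.025,"y":-0.025,"yaw":-0.1},{"grip":0.09,"x":-0.05,"y":-0.05,"yaw":-0.2},{"grip":0.09,"x":-0.075,"y":-0.075,"yaw":-0.3},{"grip":0.09,"x":-0.1,"y":-0.095,"yaw":-0.4},{"grip":0.09,"x":-0.105,"y":-0.1,"yaw":-0.41}]' 30
python3 -c "
from h import *
m,im=snap('wrist','tray1.png');np.savez('tray1.npz',**{k:np.array(m[k]) for k in m})
cv2.imwrite('pics/tray1b.png',cv2.resize(im[...,::-1],(800,600)))
print(state()['ee_pos'],state()['ee_rot'])
print(proj(m,[[633,325,26],[503,234,26],[368,428,26],[493,523,26]])*800/512)"
```

```text
[362.87573258 444.42478542 288.18009323] [-179.76894931    0.30359477 -168.50939806]
[[244.35871835 483.50898205]
 [169.7131962  359.87028596]
 [380.0849564  268.40508682]
 [448.12097696 403.30334819]]validation failed for argument at $[0]...
```

View pics/tray1b.png

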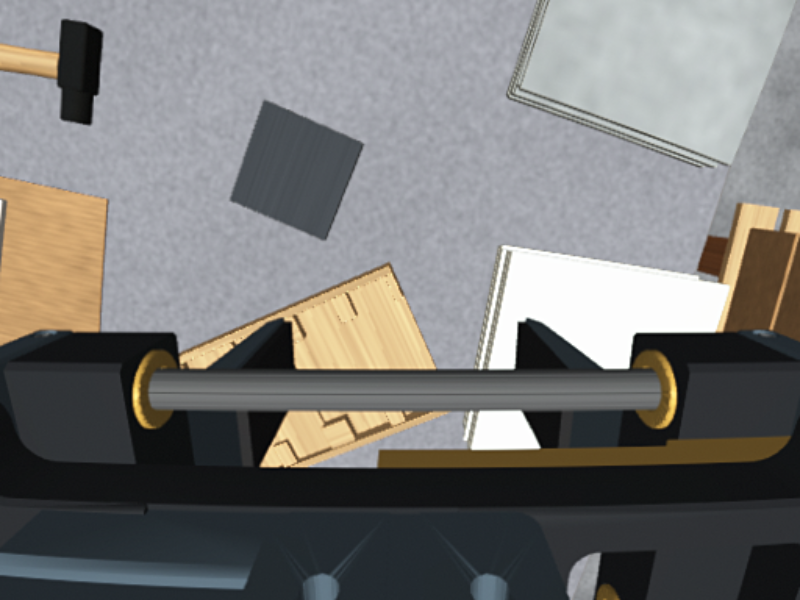

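The tray is mostly hidden behind the gripper, and the second move was refused because a field was missing. I'll move farther outward so the tray falls on the camera's side.

```bash
python3 -c "
from h import *
go(590,430,290,214.8)"
```

```text
x -0.2197 y -0.0594 z -0.0004 yaw -0.4068 (-23.3 deg) q6 -51.6 t 0.6
```

```bash
python3 -m crank '[{"grip":0.09,"x":-0.03,"y":-0.01,"z":0,"yaw":-0.08},{"grip":0.09,"x":-0.07,"y":-0.02,"z":0,"yaw":-0.16},{"grip":0.09,"x":-0.11,"y":-0.03,"z":0,"yaw":-0.24},{"grip":0.09,"x":-0.15,"y":-0.04,"z":0,"yaw":-0.32},{"grip":0.09,"x":-0.185,"y":-0.05,"z":0,"yaw":-0.4}]' 30
python3 -m crank '[{"grip":0.09,"x":-0.02,"y":0.01,"z":0,"yaw":0},{"grip":0.09,"x":-0.02,"y":0.01,"z":0,"yaw":0},{"grip":0.09,"x":-0.02,"y":0.01,"z":0,"yaw":0},{"grip":0.09,"x":-0.02,"y":0.01,"z":0,"yaw":0},{"grip":0.09,"x":-0.02,"y":0.01,"z":0,"yaw":0}]' 30
python3 -c "
from h import *
m,im=snap('wrist','tray2.png');np.savez('tray2.npz',**{k:np.array(m[k]) for k in m})
cv2.imwrite('pics/tray2b.png',cv2.resize(im[...,::-1],(800,600)))
print(proj(m,[[633,325,26],[503,234,26],[368,428,26],[493,523,26]])*800/512)"
```

```text
time_s: 1.03
ee_pos: [549.3, 434.5, 287.2]
ee_rot: [-180.0, -0.0, -145.9]
force: [0.3, 0.7, -0.8]
gripper_width: 90.1
gripper_force: 0.0
time_s: 1.45
ee_pos: [557.1, 454.3, 288.3]
ee_rot: [-180.0, -0.0, -146.0]
force: [0.4, 0.2, 0.5]
gripper_width: 90.1
gripper_force: 0.0
[[246.47203488 252.85162855]
 [230.55714163  74.46558741]
 [499.11477582  68.48573819]
 [501.58008248 246.74137973]]
```

View pics/tray2b.png

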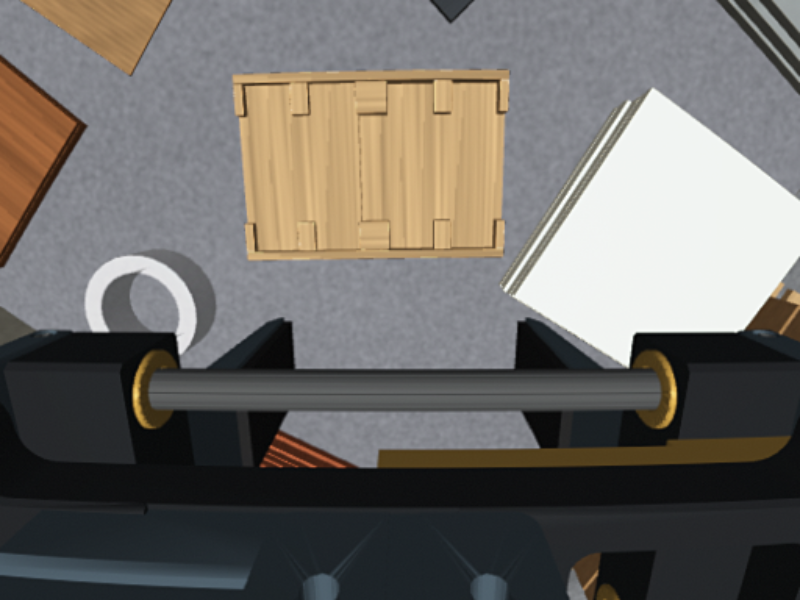

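The tray is in view: corners (235,75), (508,70), (503,255), (248,258). A floor step shows as a vertical line near (359,165). I'll crop it enlarged to see which side is deep.

```bash
python3 -c "
import cv2
a=cv2.imread('pics/tray2.png')[38:172,143:333]
cv2.imwrite('pics/tray2c.png',cv2.resize(a,(800,564),interpolation=cv2.INTER_CUBIC))"
```

```text
(no output)
```

View pics/tray2c.png

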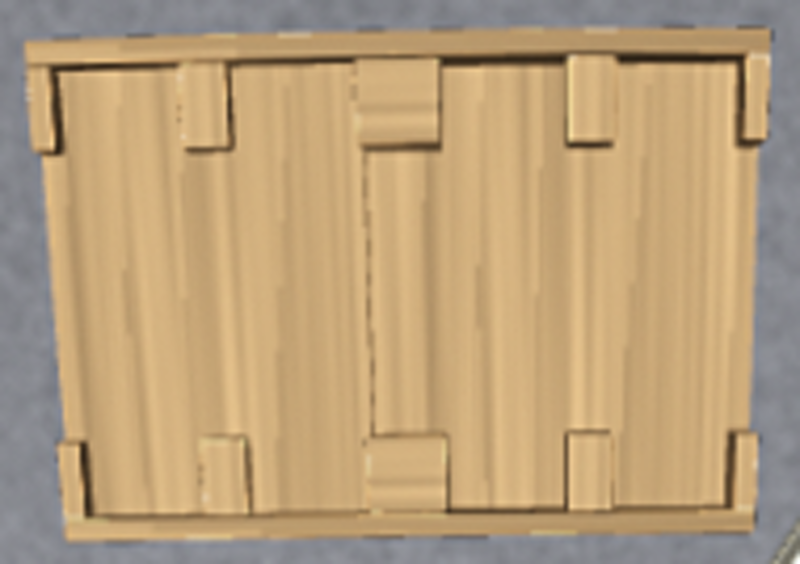

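The depth side isn't certain from here: the floor edge shifts are ambiguous. I'll take a second view displaced sideways.

```bash
python3 -m crank '[{"grip":0.09,"x":0,"y":-0.035,"z":0.01,"yaw":0},{"grip":0.09,"x":0,"y":-0.075,"z":0.02,"yaw":0},{"grip":0.09,"x":0,"y":-0.115,"z":0.03,"yaw":0},{"grip":0.09,"x":0,"y":-0.15,"z":0.04,"yaw":0},{"grip":0.09,"x":0,"y":-0.18,"z":0.04,"yaw":0}]' 30
python3 -c "
from h import *
m,im=snap('wrist','tray3.png');np.savez('tray3.npz',**{k:np.array(m[k]) for k in m})
p=proj(m,[[633,325,26],[503,234,26],[368,428,26],[493,523,26]]);print(p)
x0,y0=np.maximum(p.min(0).astype(int)-8,0);x1,y1=p.max(0).astype(int)+8
a=im[y0:y1,x0:x1,::-1];k=min(800/a.shape[1],600/a.shape[0]);print(x0,y0,k)
cv2.imwrite('pics/tray3c.png',cv2.resize(a,None,fx=k,fy=k,interpolation=cv2.INTER_CUBIC))"
```

```text
time_s: 1.92
ee_pos: [658.1, 302.5, 246.3]
ee_rot: [-180.0, -0.2, -146.1]
force: [-0.1, 0.2, -0.8]
gripper_width: 90.0
gripper_force: 0.0
[[282.59717815 167.02942322]
 [282.24424445  39.05083477]
 [468.02863674  40.90683406]
 [458.71610951 163.52855007]]
274 31 3.9603960396039604
```

View pics/tray3c.png

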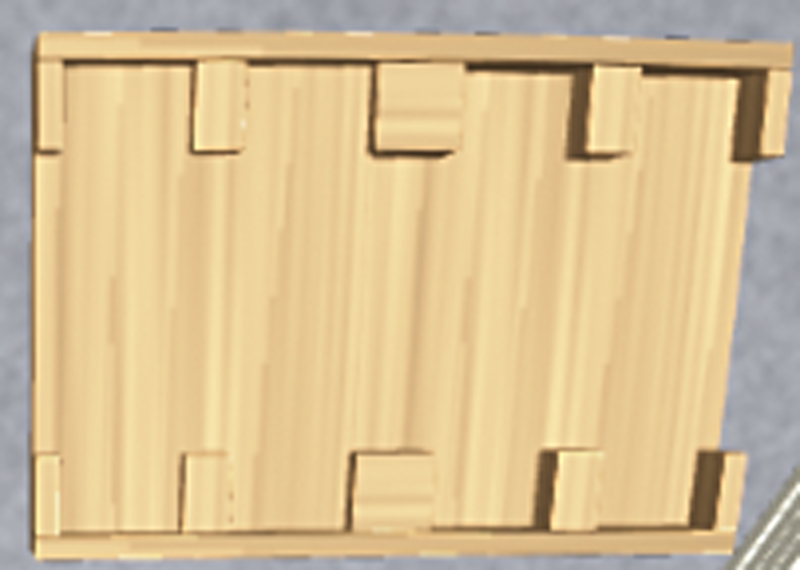

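```bash
cat > tr.py <<'E'
from h import *
m2,m3=dict(np.load('tray2.npz')),dict(np.load('tray3.npz'))
c2=np.array([[25,42],[770,28],[755,532],[67,541]])/4.21+[143,38]
c3=np.array([[38,33],[792,42],[733,553],[35,557]])/3.96+[274,31]
T=[]
for a,b in zip(c2,c3):
    X,e=tri([m2,m3],[a,b]);T.append(X);print(np.round(X,1),round(e,1))
T=np.array(T);print("sides",[round(np.linalg.norm(T[i]-T[i-1]),1) for i in range(4)])
C=T.mean(0);ax=(T[1]+T[2]-T[0]-T[3])/2;ang=np.degrees(np.arctan2(ax[1],ax[0]))  # +y if right is deep
bx=(T[2]+T[1]*0-T[1]+T[3]-T[0])/2;print("C",C,"long",ang,"short",np.degrees(np.arctan2(bx[1],bx[0])))
E
cat >> tr.py <<'E'
a=np.radians(ang);v=np.array([np.cos(a),np.sin(a)]);w=np.array([v[1],-v[0]])  # tray y, x
P=lambda x,y,z:[*(C[:2]+w*x+v*y),z]
for z in (10,16,26):
    print(z,"inner corner right stub (y=114,x=±48)",((proj(m3,[P(48,114,z),P(-48,114,z),P(48,56,z),P(-48,56,z)])-[274,31])*3.96).round(0).tolist())
    print("   view2 left stub inner",((proj(m2,[P(48,-114,z),P(-48,-114,z),P(48,-56,z)])-[143,38])*4.21).round(0).tolist())
E
python3 tr.py
```

```text
[502.3 235.6  25.5] 0.1
[363.1 435.9  24.5] 0.3
[499.7 530.6  25.4] 0.1
[638.4 329.4  24.1] 0.4
sides [np.float64(165.4), np.float64(243.9), np.float64(166.3), np.float64(244.5)]
C [500.87152877 382.85139473  24.8840654 ] long 124.6844982105199 short 34.65666905318791
10 inner corner right stub (y=114,x=±48) [[696.0, 448.0], [728.0, 163.0], [538.0, 448.0], [564.0, 160.0]]
   view2 left stub inner [[94.0, 439.0], [72.0, 159.0], [254.0, 436.0]]
16 inner corner right stub (y=114,x=±48) [[707.0, 449.0], [740.0, 160.0], [547.0, 449.0], [574.0, 157.0]]
   view2 left stub inner [[89.0, 440.0], [66.0, 156.0], [250.0, 437.0]]
26 inner corner right stub (y=114,x=±48) [[726.0, 451.0], [760.0, 155.0], [562.0, 452.0], [590.0, 151.0]]
   view2 left stub inner [[80.0, 442.0], [56.0, 151.0], [245.0, 439.0]]
```

The right side is deep, so tray +y points at 124.7°. The tray measures 244 x 166 mm with the rim at about 25 mm, which matches the sizes given. Next, the strips.

```bash
python3 -c "
from h import *
go(555,20,240,174)"
```

```text
x 0.2425 y -0.1717 z 0.0085 yaw 0.6920 (39.7 deg) q6 -100.2 t 2.0
```

```bash
python3 -m crank '[{"grip":0.09,"x":0.03,"y":-0.02,"z":0,"yaw":0.11},{"grip":0.09,"x":0.06,"y":-0.04,"z":0,"yaw":0.23},{"grip":0.09,"x":0.09,"y":-0.06,"z":0,"yaw":0.35},{"grip":0.09,"x":0.12,"y":-0.08,"z":0,"yaw":0.47},{"grip":0.09,"x":0.15,"y":-0.105,"z":0,"yaw":0.59}]' 30
python3 -c "
from h import *
go(555,20,240,174)"
```

```text
time_s: 2.38
ee_pos: [590.8, 133.7, 248.9]
ee_rot: [180.0, 0.1, 179.9]
force: [1.3, -0.3, -0.2]
gripper_width: 90.3
gripper_force: 0.0
x 0.0356 y -0.1138 z 0.0088 yaw 0.1025 (5.9 deg) q6 -78.2 t 2.4
```

```bash
cat > strips.py <<'E'
from h import *
import sys
def look(f):
    m,im=snap("wrist",f);h=cv2.cvtColor(im,cv2.COLOR_RGB2HSV)
    out=[]
    for c in boxes(im,((h[...,2]>170)&(h[...,1]<45))[:205],300,20000):
        r=cv2.minAreaRect(c.astype(np.float32)); out.append((r,c))
        print(np.round(r[0]),np.round(r[1]),rect(m,c,11),rect(m,c,16))
    return m,out
if __name__=="__main__": look(sys.argv[1])
E
python3 -m crank '[{"grip":0.09,"x":0.01,"y":-0.035,"z":0,"yaw":0.05},{"grip":0.09,"x":0.02,"y":-0.07,"z":0,"yaw":0.1},{"grip":0.09,"x":0.035,"y":-0.11,"z":0.01,"yaw":0.1},{"grip":0.09,"x":0.035,"y":-0.114,"z":0.01,"yaw":0.1},{"grip":0.09,"x":0.035,"y":-0.114,"z":0.01,"yaw":0.1}]' 30
python3 strips.py s1.png; cp pics/s1.png pics/s1_keep.png
python3 -m crank '[{"grip":0.09,"x":0,"y":-0.035,"z":0,"yaw":0},{"grip":0.09,"x":0,"y":-0.07,"z":0,"yaw":0},{"grip":0.09,"x":0,"y":-0.105,"z":0,"yaw":0},{"grip":0.09,"x":0,"y":-0.12,"z":0,"yaw":0},{"grip":0.09,"x":0,"y":-0.12,"z":0,"yaw":0}]' 30
python3 strips.py s2.png; python3 -c "
import cv2
a=cv2.imread('pics/s1.png');b=cv2.imread('pics/s2.png');cv2.imwrite('pics/s12.png',cv2.hconcat([a,b])[:220:,:][:, :800])
cv2.imwrite('pics/s12.png',cv2.resize(cv2.vconcat([a[:215],b[:215]]),(700,588)))"
```

```text
time_s: 2.8
ee_pos: [556.6, 18.5, 238.6]
ee_rot: [-180.0, 0.0, 174.2]
force: [0.6, 0.1, -0.1]
gripper_width: 90.0
gripper_force: 0.0
[ 16. 162.] [ 8. 86.] [ 509.2 -322.5  129.4   11.7  -25.4] [ 509.  -318.   127.7   11.5  -25.4]
[  7. 159.] [90. 14.] [ 504.5 -336.4  132.3   21.4  -17.8] [ 504.3 -331.7  130.6   21.1  -17.8]
[121.  96.] [113.  26.] [ 440.4 -150.6  141.4   35.    -6. ] [ 441.  -148.3  139.5   34.6   -6. ]
[186.  88.] [114.  27.] [439.6 -63.1 140.   34.8   1.9] [440.3 -62.  138.2  34.4   1.9]
[247.  84.] [113.  26.] [443.   16.1 139.6  33.8  -6.7] [443.6  16.2 137.8  33.3  -6.7]
[229.   5.] [ 17. 158.] [345.9   3.4 195.3  19.4  88.5] [347.8   3.7 192.8  19.2  88.5]
[130.  12.] [24. 48.] [ 338.7 -119.    61.8   27.7   88.5] [ 340.7 -117.1   61.    27.3   88.5]
time_s: 3.27
ee_pos: [547.2, -100.5, 238.5]
ee_rot: [-180.0, 0.1, 174.3]
force: [0.1, 1.2, -0.5]
gripper_width: 89.6
gripper_force: 0.0
[254. 188.] [ 31. 125.] [ 569.6 -108.1  175.4   44.8   85.1] [ 568.4 -107.9  173.2   44.2   85.1]
[345. 186.] [34. 72.] [579.4  18.8 103.5  48.4  84.2] [578.1  17.4 102.1  47.8  84.2]
[ 62. 152.] [ 62. 107.] [ 498.  -370.1  152.3   84.4  -25.7] [ 497.8 -366.5  150.3   83.3  -25.7]
[212.  93.] [113.  27.] [ 440.4 -149.   140.9   35.    -6.3] [ 440.9 -148.3  139.    34.6   -6.3]
[279.  85.] [114.  27.] [439.6 -63.3 140.2  34.    1.8] [440.1 -63.7 138.4  33.6   1.8]
[340.  82.] [ 27. 114.] [443.1  15.6 138.9  34.8  -6.3] [443.6  14.2 137.1  34.4  -6.3]
[46. 32.] [27. 33.] [ 338.2 -353.2   45.4   31.   -51.5] [ 340.1 -349.8   44.8   30.6  -51.5]
```

View pics/s12.png

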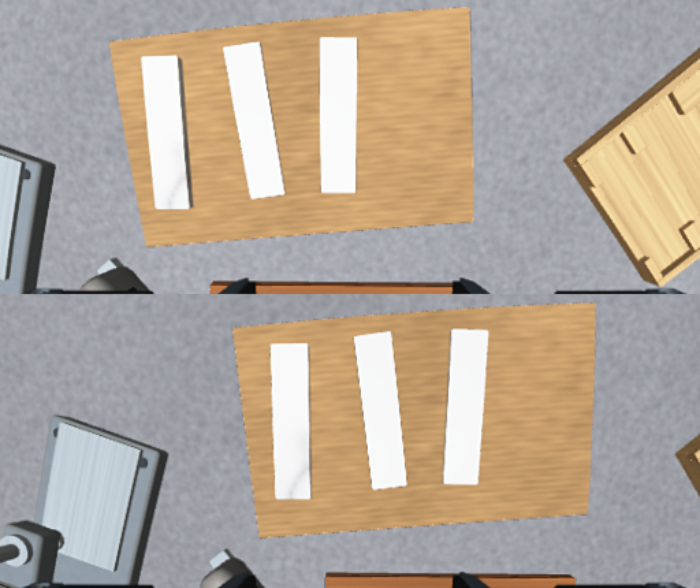

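Both views agree on the strip centres: strip_2 (443,16), strip_3 (440,-63) and strip_4 (441,-148). Tops are at about 11–12 mm, with strip_4 nearer 16. The close view shows plain white strips on the card, which is the right choice. Now I'll measure the gauge.

```bash
python3 -m crank '[{"grip":0.09,"x":-0.02,"y":0.01,"z":-0.02,"yaw":0},{"grip":0.09,"x":-0.02,"y":-0.02,"z":-0.04,"yaw":0},{"grip":0.09,"x":-0.02,"y":-0.06,"z":-0.05,"yaw":0.1},{"grip":0.09,"x":-0.02,"y":-0.10,"z":-0.05,"yaw":0.2},{"grip":0.09,"x":-0.02,"y":-0.14,"z":-0.05,"yaw":0.33}]' 30
python3 -c "
from h import *
go(600,-370,290,155)"
```

```text
time_s: 3.73
ee_pos: [554.4, -239.3, 289.4]
ee_rot: [179.9, 0.2, 155.7]
force: [0.2, -0.2, -0.5]
gripper_width: 89.7
gripper_force: 0.0
x -0.0953 y -0.1004 z -0.0004 yaw 0.0126 (0.7 deg) q6 -90.2 t 3.7
```

```bash
python3 -m crank '[{"grip":0.09,"x":-0.02,"y":-0.02,"z":0,"yaw":0.01},{"grip":0.09,"x":-0.045,"y":-0.045,"z":0,"yaw":0.01},{"grip":0.09,"x":-0.07,"y":-0.07,"z":0,"yaw":0.01},{"grip":0.09,"x":-0.095,"y":-0.1,"z":0,"yaw":0.01},{"grip":0.09,"x":-0.095,"y":-0.1,"z":0,"yaw":0.01}]' 30
python3 - <<'E'
from h import *
m,im=snap('wrist','g1.png');np.savez('g1.npz',**{k:np.array(m[k]) for k in m})
E
python3 -m crank '[{"grip":0.09,"x":0,"y":-0.03,"z":0,"yaw":0},{"grip":0.09,"x":0,"y":-0.065,"z":0,"yaw":0},{"grip":0.09,"x":0,"y":-0.1,"z":0,"yaw":0},{"grip":0.09,"x":0,"y":-0.11,"z":0,"yaw":0},{"grip":0.09,"x":0,"y":-0.11,"z":0,"yaw":0}]' 30
python3 - <<'E'
from h import *
m,im=snap('wrist','g2.png');np.savez('g2.npz',**{k:np.array(m[k]) for k in m})
a=cv2.imread('pics/g1.png')[:215,120:440];b=cv2.imread('pics/g2.png')[:215,120:440]
cv2.imwrite('pics/g12.png',cv2.resize(cv2.vconcat([a,b]),(446,600)) if 0 else cv2.hconcat([cv2.resize(a,None,fx=1.25,fy=1.25,interpolation=2),cv2.resize(b,None,fx=1.25,fy=1.25,interpolation=2)]))
E
```

```text
time_s: 4.15
ee_pos: [600.9, -374.5, 285.6]
ee_rot: [-179.9, 0.1, 155.1]
force: [-0.3, 0.1, -0.6]
gripper_width: 90.2
gripper_force: 0.0
time_s: 4.62
ee_pos: [552.1, -470.5, 287.9]
ee_rot: [180.0, -0.0, 155.1]
force: [-0.5, 0.4, -0.4]
gripper_width: 89.8
gripper_force: 0.0
```

View pics/g12.png

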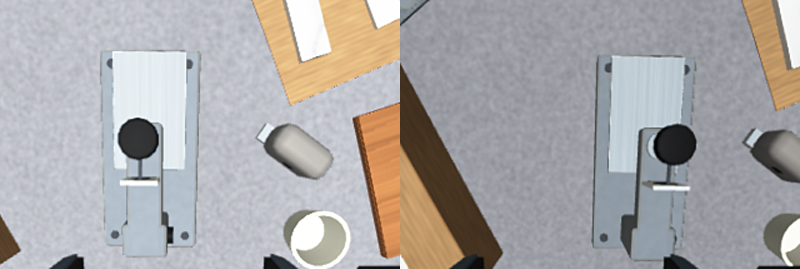

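The knob is at (138,139) in the left view and (275,144) in the right, with the anvil and its front edge visible in both. I'll triangulate them.

```bash
python3 - <<'E'
from h import *
ms=[dict(np.load(f'g{i}.npz')) for i in (1,2)];K=[];A=[]
for i,m,g in((1,ms[0],(230,111)),(2,ms[1],(340,115))):
    im=cv2.imread(f'pics/g{i}.png');h=cv2.cvtColor(im,cv2.COLOR_BGR2HSV)
    c=[c for c in boxes(im,im.max(2)<45,100,5000) if cv2.pointPolygonTest(c.astype(np.float32),g,False)>0][0]
    (x,y),r=cv2.minEnclosingCircle(c.astype(np.float32));K.append((x,y));print(x,y,r,cv2.contourArea(c))
    a=[c for c in boxes(im,(h[...,2]>165)&(h[...,1]<40),500,9000) if 40<c[:,1].min()<50 and 180<c[:,0].min()<320]
    for c in a: print(c.min(0),c.max(0),rect(m,c,30)); A.append(c)
X,e=tri(ms,K);print("knob",X.round(1),e)
F=[]
for k in range(2):   # anvil front corners (top-left, top-right)
    p=[]
    for c in A[:2]:
        q=c[np.argmin(c[:,0]*(1 if k==0 else -1)+c[:,1])];p.append(q)
    X2,e=tri(ms,p);F.append(X2);print(X2.round(1),round(e,1))
print(np.degrees(np.arctan2(*(F[1]-F[0])[[1,0]])),np.linalg.norm(F[1]-F[0]))
E
```

```text
229.97549438476562 110.78130340576172 16.344663619995117 753.0
339.5 115.5 16.86722755432129 797.5
[277  44] [354 179] [ 516.4 -364.4  190.2   95.1  -30.1]
knob [ 519.2 -366.6  157.4] 0.04218795220658029
[ 605.7 -413.   794.8] 0.0
[ 529.5 -295.5  312.5] 0.0
122.97111481709572 502.2457493271266
```

```bash
python3 - <<'E'
from h import *
ms=[dict(np.load(f'g{i}.npz')) for i in (1,2)]
P=[plane(ms[0],[(230,110.8)],163),plane(ms[1],[(339.5,115.5)],163)];print(P)
for i,(x0,y0,x1,y1,) in((1,(195,35,290,140)),(2,(275,35,365,145))):
    g=cv2.cvtColor(cv2.imread(f'pics/g{i}.png'),cv2.COLOR_BGR2GRAY).astype(float)
    # left/right anvil edges on row 60..75, front edge on centre columns
    print(i,[ (y,[x for x in range(x0-5,x1) if abs(g[y,x+1]-g[y,x-1])>30]) for y in (55,70,85)],
      [y for y in range(33,60) if abs(g[y+1,(x0+x1)//2-5]-g[y-1,(x0+x1)//2-5])>25])
for z in (30,):
  F=[]
  for q in ([(210.4,41.6),(288,44.8)],[(269.6,41.6),(348,44.8)]):
    X,e=tri(ms,q);print(X.round(1),round(e,2),plane(ms[0],[q[0]],30).round(1),plane(ms[1],[q[1]],30).round(1))
E
```

```text
[array([[ 519.63473667, -366.11439725,  163.        ]]), array([[ 518.72742367, -368.05047582,  163.        ]])]
1 [(55, [199, 200, 201, 209, 210, 268, 269, 271, 272, 278, 280, 281]), (70, [210, 211, 268, 269, 277, 278, 280]), (85, [200, 202, 210, 211, 268, 277, 280])] [40, 41]
2 [(55, [276, 277, 278, 279, 283, 284, 288, 289, 290, 346, 347, 348, 351, 352, 355, 357]), (70, [275, 276, 278, 288, 289, 346, 347]), (85, [275, 276, 277, 278, 288, 289, 345])] [45, 46]
[ 413.7 -360.4   19.5] 0.19 [[ 417.  -360.1   30. ]] [[ 415.4 -362.3   30. ]]
[ 449.5 -287.5   27.9] 0.9 [[ 450.8 -288.2   30. ]] [[ 448.9 -287.8   30. ]]
```

The gauge origin is at (519.5,-366), yaw -25. The anvil's front edge is 80 mm wide, which matches. Now I'll go to strip_2.

```bash
python3 -c "
from h import *
go(423,18,230,173.5)"
```

```text
x 0.3221 y 0.3876 z 0.0587 yaw -0.3188 (-18.3 deg) q6 -106.5 t 4.7
```

```bash
python3 -m crank '[{"grip":0.06,"x":0.015,"y":0.02,"z":0,"yaw":0},{"grip":0.06,"x":0.038,"y":0.046,"z":0,"yaw":0},{"grip":0.06,"x":0.062,"y":0.075,"z":0,"yaw":0},{"grip":0.06,"x":0.086,"y":0.104,"z":0,"yaw":0},{"grip":0.06,"x":0.11,"y":0.133,"z":0,"yaw":0}]' 40
python3 -m crank '[{"grip":0.06,"x":0.022,"y":0.027,"z":0,"yaw":0},{"grip":0.06,"x":0.046,"y":0.055,"z":0,"yaw":0},{"grip":0.06,"x":0.07,"y":0.084,"z":0,"yaw":0},{"grip":0.06,"x":0.094,"y":0.113,"z":0,"yaw":0},{"grip":0.06,"x":0.118,"y":0.142,"z":0,"yaw":0}]' 40
python3 -m crank '[{"grip":0.06,"x":0.02,"y":0.025,"z":0.01,"yaw":-0.08},{"grip":0.06,"x":0.04,"y":0.05,"z":0.03,"yaw":-0.16},{"grip":0.06,"x":0.062,"y":0.08,"z":0.05,"yaw":-0.24},{"grip":0.06,"x":0.08,"y":0.1,"z":0.055,"yaw":-0.32},{"grip":0.06,"x":0.094,"y":0.113,"z":0.06,"yaw":-0.319}]' 40
python3 -c "
from h import *
go(423,18,19,173.5)"
```

```text
time_s: 5.08
ee_pos: [508.3, -299.0, 288.2]
ee_rot: [179.9, 0.0, 155.4]
force: [0.5, 0.5, 0.6]
gripper_width: 60.6
gripper_force: 0.0
time_s: 5.5
ee_pos: [459.5, -120.8, 288.4]
ee_rot: [179.9, 0.0, 155.4]
force: [-0.1, 0.5, -0.2]
gripper_width: 59.9
gripper_force: 0.0
time_s: 5.92
ee_pos: [420.1, 21.3, 227.3]
ee_rot: [179.9, -0.1, 173.9]
force: [0.2, 0.0, -0.3]
gripper_width: 60.1
gripper_force: 0.0
x -0.0036 y -0.0034 z 0.2083 yaw 0.0069 (0.4 deg) q6 -82.7 t 5.9
```

```bash
python3 -m crank '[{"grip":0.06,"x":-0.003,"y":-0.003,"z":0.02,"yaw":0.007},{"grip":0.06,"x":-0.003,"y":-0.003,"z":0.055,"yaw":0.007},{"grip":0.06,"x":-0.003,"y":-0.003,"z":0.09,"yaw":0.007},{"grip":0.06,"x":-0.003,"y":-0.003,"z":0.12,"yaw":0.007},{"grip":0.06,"x":-0.003,"y":-0.003,"z":0.15,"yaw":0.007}]' 40
python3 -m crank '[{"grip":0.06,"x":0,"y":0,"z":0.025,"yaw":0},{"grip":0.06,"x":0,"y":0,"z":0.045,"yaw":0},{"grip":0.06,"x":0,"y":0,"z":0.053,"yaw":0},{"grip":0.06,"x":0,"y":0,"z":0.056,"yaw":0},{"grip":0.06,"x":0,"y":0,"z":0.056,"yaw":0}]' 40
python3 -c "
from h import *
go(423,18,19,173.5)"
```

```text
time_s: 6.33
ee_pos: [424.3, 15.9, 77.3]
ee_rot: [179.9, 0.1, 173.2]
force: [0.9, -0.2, -0.6]
gripper_width: 59.9
gripper_force: 0.0
time_s: 6.75
ee_pos: [425.2, 14.5, 22.2]
ee_rot: [180.0, 0.0, 173.2]
force: [0.7, 0.6, -0.2]
gripper_width: 59.8
gripper_force: 0.0
x 0.0026 y 0.0032 z 0.0032 yaw -0.0059 (-0.3 deg) q6 -82.8 t 6.8
```

```bash
python3 -m crank '[{"grip":0.06,"x":0.002,"y":0.003,"z":0.0025,"yaw":0},{"grip":0.06,"x":0.002,"y":0.003,"z":0.0025,"yaw":0},{"grip":0.025,"x":0.002,"y":0.003,"z":0.0025,"yaw":0},{"grip":0.025,"x":0.002,"y":0.003,"z":0.0025,"yaw":0},{"grip":0.025,"x":0.002,"y":0.003,"z":0.0025,"yaw":0}]' 40
python3 -m crank '[{"grip":0.025,"x":0,"y":0,"z":0,"yaw":0},{"grip":0.025,"x":0,"y":0,"z":-0.01,"yaw":0},{"grip":0.025,"x":0,"y":0,"z":-0.03,"yaw":0},{"grip":0.025,"x":0,"y":0,"z":-0.06,"yaw":0},{"grip":0.025,"x":0,"y":0,"z":-0.09,"yaw":0}]' 40
python3 -c "
from h import *
go(449.7,-333.4,130,155)"
```

```text
time_s: 7.17
ee_pos: [423.9, 16.5, 19.9]
ee_rot: [180.0, 0.1, 173.1]
force: [-0.3, 0.2, 0.5]
gripper_width: 42.6
gripper_force: 0.0
time_s: 7.58
ee_pos: [422.6, 16.4, 109.9]
ee_rot: [-180.0, -0.2, 173.1]
force: [0.6, 0.1, 0.1]
gripper_width: 33.1
gripper_force: 39.9
x -0.0692 y -0.3440 z -0.0202 yaw 0.3152 (18.1 deg) q6 -82.4 t 7.6
```

```bash
python3 -c "
from h import *
go(381.8,-301.7,100,155)"
python3 -m crank '[{"grip":0.025,"x":0,"y":-0.02,"z":0,"yaw":0},{"grip":0.025,"x":0,"y":-0.05,"z":0,"yaw":0.05},{"grip":0.025,"x":0,"y":-0.085,"z":0,"yaw":0.1},{"grip":0.025,"x":0.001,"y":-0.12,"z":0,"yaw":0.15},{"grip":0.025,"x":0.002,"y":-0.155,"z":0,"yaw":0.2}]' 40
python3 -c "
from h import *
go(381.8,-301.7,100,155)"
```

```text
x 0.0020 y -0.3207 z 0.0100 yaw 0.3152 (18.1 deg) q6 -82.4 t 7.6
time_s: 8.0
ee_pos: [402.3, -138.4, 109.5]
ee_rot: [180.0, 0.0, 161.5]
force: [0.9, 0.6, -0.4]
gripper_width: 33.1
gripper_force: 39.9
x -0.0323 y -0.1613 z 0.0095 yaw 0.1135 (6.5 deg) q6 -92.1 t 8.0
```

```bash
python3 -m crank '[{"grip":0.025,"x":-0.006,"y":-0.035,"z":0,"yaw":0.03},{"grip":0.025,"x":-0.013,"y":-0.07,"z":0,"yaw":0.06},{"grip":0.025,"x":-0.02,"y":-0.105,"z":0.01,"yaw":0.09},{"grip":0.025,"x":-0.027,"y":-0.14,"z":0.02,"yaw":0.114},{"grip":0.025,"x":-0.032,"y":-0.161,"z":0.03,"yaw":0.114}]' 40
python3 -m crank '[{"grip":0.025,"x":0,"y":0,"z":0.01,"yaw":0},{"grip":0.025,"x":0,"y":0,"z":0.018,"yaw":0},{"grip":0.025,"x":0,"y":0,"z":0.018,"yaw":0},{"grip":0.025,"x":0,"y":0,"z":0.018,"yaw":0},{"grip":0.025,"x":0,"y":0,"z":0.018,"yaw":0}]' 40
python3 -c "
from h import *
go(449.7,-333.4,62,155)
m,im=snap('scene','sc1.png');p=proj(m,[[450,-333,40]])[0].astype(int);print(p)
a=im[p[1]-60:p[1]+60,p[0]-80:p[0]+80,::-1];cv2.imwrite('pics/sc1c.png',cv2.resize(a,None,fx=4,fy=4,interpolation=2))"
```

```text
time_s: 8.42
ee_pos: [382.0, -303.4, 79.2]
ee_rot: [-179.9, 0.1, 154.9]
force: [1.3, -0.0, -0.0]
gripper_width: 34.0
gripper_force: 39.9
time_s: 8.83
ee_pos: [382.7, -299.4, 61.8]
ee_rot: [180.0, 0.0, 155.2]
force: [0.2, 1.0, -0.5]
gripper_width: 33.5
gripper_force: 39.9
x -0.0751 y -0.0027 z -0.0002 yaw 0.0026 (0.2 deg) q6 -104.6 t 8.8
[164 270]
```

View pics/sc1c.png

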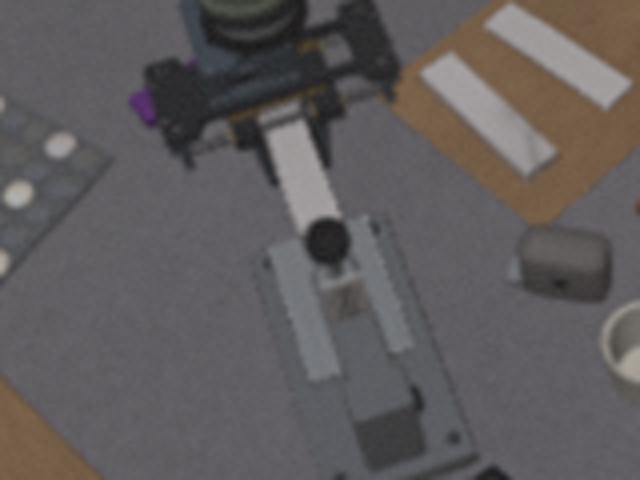

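The strip is held level and in line with the gauge, pointing at the throat. I'll slide it in and lower it.

```bash
python3 -m crank '[{"grip":0.025,"x":-0.02,"y":-0.001,"z":0,"yaw":0},{"grip":0.025,"x":-0.04,"y":-0.002,"z":0,"yaw":0},{"grip":0.025,"x":-0.06,"y":-0.002,"z":0,"yaw":0},{"grip":0.025,"x":-0.075,"y":-0.002,"z":0,"yaw":0},{"grip":0.025,"x":-0.075,"y":-0.002,"z":0,"yaw":0}]' 40
python3 -m crank '[{"grip":0.025,"x":0,"y":0,"z":0.004,"yaw":0},{"grip":0.025,"x":0,"y":0,"z":0.008,"yaw":0},{"grip":0.025,"x":0,"y":0,"z":0.01,"yaw":0},{"grip":0.025,"x":0,"y":0,"z":0.012,"yaw":0},{"grip":0.025,"x":0,"y":0,"z":0.012,"yaw":0}]' 40
python3 -c "
from h import *
go(449.7,-333.4,47,155);s=state();print(s['force'],s['torque'],s['ee_pos'])"
```

```text
time_s: 9.3
ee_pos: [453.3, -334.7, 62.4]
ee_rot: [-179.9, 0.3, 155.2]
force: [-0.1, 0.7, -0.3]
gripper_width: 33.3
gripper_force: 39.9
time_s: 9.72
ee_pos: [448.8, -332.8, 48.9]
ee_rot: [180.0, -0.1, 155.1]
force: [-0.5, -0.5, -1.3]
gripper_width: 33.3
gripper_force: 39.9
x -0.0011 y -0.0002 z 0.0019 yaw 0.0014 (0.1 deg) q6 -102.8 t 9.7
[-0.45763212 -0.54482166 -1.3031427 ] [ 0.02182716  0.05324302 -0.03523591] [ 448.79305675 -332.78506407   48.90899615]
```

```bash
python3 -m crank '[{"grip":0.025,"x":0,"y":0,"z":0.001,"yaw":0},{"grip":0.025,"x":0,"y":0,"z":0.001,"yaw":0},{"grip":0.025,"x":0,"y":0,"z":0.002,"yaw":0},{"grip":0.025,"x":0,"y":0,"z":0.002,"yaw":0},{"grip":0.025,"x":0,"y":0,"z":0.002,"yaw":0}]' 40
python3 -m crank '[{"grip":0.025,"x":0,"y":0,"z":0.0005,"yaw":0},{"grip":0.025,"x":0,"y":0,"z":0.001,"yaw":0},{"grip":0.025,"x":0,"y":0,"z":0.001,"yaw":0},{"grip":0.025,"x":0,"y":0,"z":0.001,"yaw":0},{"grip":0.025,"x":0,"y":0,"z":0.001,"yaw":0}]' 40
python3 -m crank '[{"grip":0.025,"x":0,"y":0,"z":0.0005,"yaw":0},{"grip":0.025,"x":0,"y":0,"z":0.0005,"yaw":0},{"grip":0.025,"x":0,"y":0,"z":0.0005,"yaw":0},{"grip":0.025,"x":0,"y":0,"z":0.0005,"yaw":0},{"grip":0.025,"x":0,"y":0,"z":0.0005,"yaw":0}]' 40
```

```text
time_s: 10.13
ee_pos: [449.7, -333.5, 47.9]
ee_rot: [-180.0, 0.0, 155.1]
force: [-1.0, 0.5, 3.9]
gripper_width: 33.3
gripper_force: 39.9
time_s: 10.55
ee_pos: [449.7, -333.5, 47.9]
ee_rot: [-180.0, 0.0, 155.1]
force: [-2.9, 1.6, 10.0]
gripper_width: 33.4
gripper_force: 39.9
time_s: 10.97
ee_pos: [449.7, -333.5, 47.8]
ee_rot: [-180.0, 0.0, 155.1]
force: [-3.9, 2.1, 13.4]
gripper_width: 33.2
gripper_force: 39.9
```

```bash
python3 -m crank '[{"grip":0.025,"x":0,"y":0,"z":-0.0025,"yaw":0},{"grip":0.025,"x":0,"y":0,"z":-0.0025,"yaw":0},{"grip":0.046,"x":0,"y":0,"z":-0.0025,"yaw":0},{"grip":0.046,"x":0,"y":0,"z":-0.0025,"yaw":0},{"grip":0.046,"x":0,"y":0,"z":-0.0025,"yaw":0}]' 40
python3 -m crank '[{"grip":0.046,"x":0,"y":0,"z":-0.005,"yaw":0},{"grip":0.046,"x":0,"y":0,"z":-0.03,"yaw":0},{"grip":0.046,"x":0,"y":0,"z":-0.065,"yaw":0},{"grip":0.03,"x":0,"y":0,"z":-0.1,"yaw":0},{"grip":0,"x":0,"y":0,"z":-0.135,"yaw":0}]' 40
python3 -m crank '[{"grip":0,"x":0,"y":0,"z":-0.03,"yaw":0},{"grip":0,"x":-0.01,"y":0,"z":-0.04,"yaw":0},{"grip":0,"x":-0.04,"y":0,"z":-0.04,"yaw":0},{"grip":0,"x":-0.065,"y":0,"z":-0.03,"yaw":0},{"grip":0,"x":-0.077,"y":0,"z":-0.01,"yaw":0}]' 40
python3 -c "
from h import *
go(519.5,-366.5,179,155);s=state();print(s['force'],s['torque'],s['ee_pos'])"
```

```text
time_s: 11.38
ee_pos: [449.6, -333.3, 48.0]
ee_rot: [180.0, -0.0, 155.1]
force: [-1.0, 0.6, 0.8]
gripper_width: 45.9
gripper_force: 0.0
time_s: 11.8
ee_pos: [449.4, -333.1, 185.0]
ee_rot: [180.0, -0.0, 155.1]
force: [1.0, -1.0, 0.1]
gripper_width: 35.3
gripper_force: 0.0
time_s: 12.22
ee_pos: [523.3, -367.9, 196.4]
ee_rot: [-179.9, 0.5, 155.1]
force: [0.1, -0.2, 0.0]
gripper_width: 2.0
gripper_force: 0.0
x 0.0042 y -0.0003 z 0.0173 yaw 0.0018 (0.1 deg) q6 -101.3 t 12.2
[ 0.10365754 -0.15378438  0.02802206] [ 0.00846623 -0.04026763 -0.00348096] [ 523.33800691 -367.94053099  196.35700227]
```

```bash
python3 -m crank '[{"grip":0,"x":0.003,"y":0,"z":0.005,"yaw":0},{"grip":0,"x":0.003,"y":0,"z":0.012,"yaw":0},{"grip":0,"x":0.003,"y":0,"z":0.02,"yaw":0},{"grip":0,"x":0.003,"y":0,"z":0.025,"yaw":0},{"grip":0,"x":0.003,"y":0,"z":0.03,"yaw":0}]' 40
python3 -m crank '[{"grip":0,"x":0,"y":0,"z":0.003,"yaw":0},{"grip":0,"x":0,"y":0,"z":0.006,"yaw":0},{"grip":0,"x":0,"y":0,"z":0.008,"yaw":0},{"grip":0,"x":0,"y":0,"z":0.01,"yaw":0},{"grip":0,"x":0,"y":0,"z":0.01,"yaw":0}]' 40
python3 -m crank '[{"grip":0,"x":0,"y":0,"z":0.002,"yaw":0},{"grip":0,"x":0,"y":0,"z":0.004,"yaw":0},{"grip":0,"x":0,"y":0,"z":0.0045,"yaw":0},{"grip":0,"x":0,"y":0,"z":0.0045,"yaw":0},{"grip":0,"x":0,"y":0,"z":0.0045,"yaw":0}]' 40
```

```text
time_s: 12.63
ee_pos: [516.1, -364.2, 164.0]
ee_rot: [180.0, 0.0, 155.1]
force: [-1.8, 1.8, 2.5]
gripper_width: 0.5
gripper_force: 1.4
time_s: 13.05
ee_pos: [516.5, -364.4, 153.2]
ee_rot: [180.0, -0.0, 155.1]
force: [-2.5, 1.9, 2.3]
gripper_width: 0.5
gripper_force: 1.5
time_s: 13.47
ee_pos: [516.8, -364.7, 150.2]
ee_rot: [-180.0, 0.1, 155.1]
force: [-3.8, 0.8, 8.5]
gripper_width: 0.0
gripper_force: 4.5
```

```bash
python3 -m crank '[{"grip":0,"x":-0.002,"y":0,"z":0.001,"yaw":0},{"grip":0,"x":-0.002,"y":0,"z":0.002,"yaw":0},{"grip":0,"x":-0.002,"y":0,"z":0.0025,"yaw":0},{"grip":0,"x":-0.002,"y":0,"z":0.0025,"yaw":0},{"grip":0,"x":-0.002,"y":0,"z":0.0025,"yaw":0}]' 40
python3 -m crank '[{"grip":0,"x":0,"y":0,"z":0,"yaw":0},{"grip":0,"x":0,"y":0,"z":0,"yaw":0},{"grip":0,"x":0,"y":0,"z":0,"yaw":0},{"grip":0,"x":0,"y":0,"z":0,"yaw":0},{"grip":0,"x":0,"y":0,"z":0,"yaw":0}]' 40
python3 -m crank '[{"grip":0,"x":0,"y":0,"z":0.001,"yaw":0},{"grip":0,"x":0,"y":0,"z":0.001,"yaw":0},{"grip":0,"x":0,"y":0,"z":0.001,"yaw":0},{"grip":0,"x":0,"y":0,"z":0.001,"yaw":0},{"grip":0,"x":0,"y":0,"z":0.001,"yaw":0}]' 40
```

```text
time_s: 13.88
ee_pos: [517.0, -364.7, 150.1]
ee_rot: [-180.0, -0.1, 155.1]
force: [-10.9, 5.2, 21.8]
gripper_width: 0.6
gripper_force: 10.9
time_s: 14.3
ee_pos: [517.0, -364.7, 150.1]
ee_rot: [-180.0, -0.1, 155.1]
force: [-10.7, 6.0, 22.3]
gripper_width: 0.4
gripper_force: 10.9
time_s: 14.72
ee_pos: [517.0, -364.7, 150.0]
ee_rot: [-180.0, -0.1, 155.1]
force: [-12.5, 6.6, 26.1]
gripper_width: 0.1
gripper_force: 13.0
```

The foot rests firmly at TCP 150.1, so the knob is at 136 mm: strip_2 is 8 mm and goes in a shallow compartment. I'll lift off and fetch it.

```bash
python3 -m crank '[{"grip":0,"x":0.002,"y":0,"z":-0.008,"yaw":0},{"grip":0,"x":0.002,"y":0,"z":-0.03,"yaw":0},{"grip":0,"x":0.005,"y":0,"z":-0.05,"yaw":0},{"grip":0.046,"x":0.03,"y":0,"z":-0.06,"yaw":0},{"grip":0.046,"x":0.06,"y":0,"z":-0.06,"yaw":0}]' 40
python3 -c "
from h import *
go(449.7,-333.4,48,155)"
```

```text
time_s: 15.13
ee_pos: [466.7, -341.9, 207.5]
ee_rot: [-179.9, 0.5, 155.1]
force: [0.8, 0.3, -0.1]
gripper_width: 11.0
gripper_force: 0.0
x 0.0203 y 0.0008 z 0.1593 yaw 0.0022 (0.1 deg) q6 -102.5 t 15.1
```

```bash
python3 -m crank '[{"grip":0.05,"x":0.01,"y":0,"z":0,"yaw":0},{"grip":0.05,"x":0.018,"y":0,"z":0.01,"yaw":0},{"grip":0.05,"x":0.018,"y":0,"z":0.04,"yaw":0},{"grip":0.05,"x":0.018,"y":0,"z":0.075,"yaw":0},{"grip":0.05,"x":0.018,"y":0,"z":0.105,"yaw":0}]' 40
python3 -m crank '[{"grip":0.05,"x":0,"y":0,"z":0.025,"yaw":0},{"grip":0.05,"x":0,"y":0,"z":0.04,"yaw":0},{"grip":0.05,"x":0,"y":0,"z":0.05,"yaw":0},{"grip":0.05,"x":0,"y":0,"z":0.053,"yaw":0},{"grip":0.05,"x":0,"y":0,"z":0.053,"yaw":0}]' 40
python3 -c "
from h import *
go(449.7,-333.4,47.5,155)"
```

```text
time_s: 15.55
ee_pos: [448.3, -332.8, 98.8]
ee_rot: [-180.0, 0.1, 155.1]
force: [0.2, 0.7, -0.6]
gripper_width: 44.0
gripper_force: 0.0
time_s: 15.97
ee_pos: [448.1, -332.7, 46.8]
ee_rot: [180.0, -0.0, 155.1]
force: [-0.3, -0.3, 0.2]
gripper_width: 50.3
gripper_force: 0.0
x -0.0017 y -0.0000 z -0.0007 yaw 0.0016 (0.1 deg) q6 -102.9 t 16.0
```

```bash
python3 -m crank '[{"grip":0.025,"x":0,"y":0,"z":0,"yaw":0},{"grip":0.025,"x":0,"y":0,"z":0,"yaw":0},{"grip":0.025,"x":0,"y":0,"z":0,"yaw":0},{"grip":0.025,"x":0,"y":0,"z":0,"yaw":0},{"grip":0.025,"x":0,"y":0,"z":-0.005,"yaw":0}]' 40
python3 -m crank '[{"grip":0.025,"x":0,"y":0,"z":-0.005,"yaw":0},{"grip":0.025,"x":0.015,"y":0,"z":-0.008,"yaw":0},{"grip":0.025,"x":0.04,"y":0,"z":-0.01,"yaw":0},{"grip":0.025,"x":0.07,"y":0,"z":-0.01,"yaw":0},{"grip":0.025,"x":0.08,"y":0,"z":-0.02,"yaw":0}]' 40
python3 -c "
from h import *
a=np.radians(124.7);C=np.array([500.9,382.9]);v=np.array([np.cos(a),np.sin(a)]);x=np.array([v[1],-v[0]])
for n,y in (('s1',-93),('s2',-35),('d1',35),('d2',93)): print(n,(C+v*y-20*x).round(1))
go(*(C+v*-93-20*x),120,214.7)"
```

```text
time_s: 16.38
ee_pos: [447.6, -332.3, 52.5]
ee_rot: [180.0, -0.0, 155.1]
force: [-0.2, 1.0, -1.4]
gripper_width: 33.4
gripper_force: 39.9
time_s: 16.8
ee_pos: [370.3, -295.3, 71.1]
ee_rot: [179.9, -0.5, 155.1]
force: [-0.5, 0.8, -1.3]
gripper_width: 34.2
gripper_force: 4.0
s1 [537.4 295.1]
s2 [504.4 342.7]
d1 [464.5 400.3]
d2 [431.5 448. ]
x 0.0976 y 0.6059 z -0.0467 yaw -1.0406 (-59.6 deg) q6 -105.0 t 16.8
```

The grip force dropped to 4 N, so this may be the slackening. I'll hold and look.

```bash
python3 -m crank '[{"grip":0.025,"x":0,"y":0,"z":0,"yaw":0},{"grip":0.025,"x":0,"y":0,"z":0,"yaw":0},{"grip":0.025,"x":0,"y":0,"z":0,"yaw":0},{"grip":0.025,"x":0,"y":0,"z":0,"yaw":0},{"grip":0.025,"x":0,"y":0,"z":0,"yaw":0}]' 45
python3 -c "
from h import *
m,im=snap('scene','sc2.png');p=proj(m,[[400,-310,50]])[0].astype(int)
a=im[p[1]-60:p[1]+60,p[0]-60:p[0]+60,::-1];w,iw=snap('wrist','w2.png')
cv2.imwrite('pics/sc2c.png',cv2.hconcat([cv2.resize(a,(400,400),interpolation=2),cv2.resize(iw[:300,106:406,::-1],(400,400))]))"
```

```text
time_s: 17.22
ee_pos: [376.0, -299.2, 72.2]
ee_rot: [180.0, 0.0, 155.1]
force: [-0.5, -0.7, -1.2]
gripper_width: 33.1
gripper_force: 45.0
```

View pics/sc2c.png

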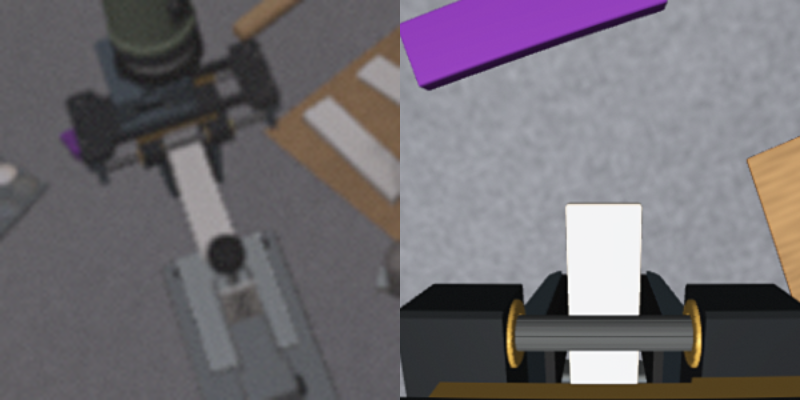

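Still held and level; the near end appears where expected. On to the tray's outer shallow compartment.

```bash
python3 -c "
from h import *
go(537.4,295.1,120,214.7)"
python3 -m crank '[{"grip":0.025,"x":0.001,"y":0.02,"z":-0.015,"yaw":0},{"grip":0.025,"x":0.004,"y":0.05,"z":-0.03,"yaw":-0.05},{"grip":0.025,"x":0.008,"y":0.083,"z":-0.045,"yaw":-0.1},{"grip":0.025,"x":0.012,"y":0.117,"z":-0.045,"yaw":-0.15},{"grip":0.025,"x":0.016,"y":0.15,"z":-0.045,"yaw":-0.2}]' 45
python3 -c "
from h import *
go(537.4,295.1,120,214.7)"
```

```text
x 0.1035 y 0.6070 z -0.0478 yaw -1.0402 (-59.6 deg) q6 -105.0 t 17.3
time_s: 17.73
ee_pos: [425.2, -155.0, 118.3]
ee_rot: [-180.0, 0.1, 166.6]
force: [0.1, -0.6, -1.2]
gripper_width: 33.1
gripper_force: 45.0
x -0.0053 y 0.4638 z -0.0018 yaw -0.8386 (-48.1 deg) q6 -98.2 t 17.7
```

```bash
python3 -m crank '[{"grip":0.025,"x":0,"y":0.033,"z":0,"yaw":-0.06},{"grip":0.025,"x":-0.001,"y":0.067,"z":0,"yaw":-0.12},{"grip":0.025,"x":-0.002,"y":0.1,"z":0,"yaw":-0.18},{"grip":0.025,"x":-0.003,"y":0.135,"z":0,"yaw":-0.24},{"grip":0.025,"x":-0.004,"y":0.17,"z":0,"yaw":-0.3}]' 45
python3 -c "
from h import *
go(537.4,295.1,120,214.7)"
```

```text
time_s: 18.15
ee_pos: [467.8, 10.1, 117.3]
ee_rot: [180.0, 0.0, -176.1]
force: [0.3, -0.9, -0.6]
gripper_width: 33.0
gripper_force: 45.0
x -0.0889 y 0.2796 z -0.0027 yaw -0.5373 (-30.8 deg) q6 -94.1 t 18.1
```

```bash
python3 -m crank '[{"grip":0.025,"x":-0.01,"y":0.033,"z":0,"yaw":-0.07},{"grip":0.025,"x":-0.02,"y":0.066,"z":0,"yaw":-0.14},{"grip":0.025,"x":-0.03,"y":0.1,"z":0,"yaw":-0.21},{"grip":0.025,"x":-0.04,"y":0.13,"z":0,"yaw":-0.28},{"grip":0.025,"x":-0.05,"y":0.16,"z":0,"yaw":-0.35}]' 45
python3 -c "
from h import *
go(537.4,295.1,120,214.7)"
```

```text
time_s: 18.57
ee_pos: [507.1, 173.3, 117.1]
ee_rot: [180.0, -0.0, -156.0]
force: [0.7, 0.2, -0.9]
gripper_width: 33.2
gripper_force: 45.0
x -0.0773 y 0.0989 z -0.0029 yaw -0.1861 (-10.7 deg) q6 -96.4 t 18.6
```

```bash
python3 -m crank '[{"grip":0.025,"x":-0.022,"y":0.03,"z":0,"yaw":-0.06},{"grip":0.025,"x":-0.045,"y":0.06,"z":0,"yaw":-0.12},{"grip":0.025,"x":-0.065,"y":0.085,"z":0,"yaw":-0.18},{"grip":0.025,"x":-0.077,"y":0.099,"z":0,"yaw":-0.186},{"grip":0.025,"x":-0.077,"y":0.099,"z":0,"yaw":-0.186}]' 45
python3 -m crank '[{"grip":0.025,"x":0,"y":0,"z":0.01,"yaw":0},{"grip":0.025,"x":0,"y":0,"z":0.03,"yaw":0},{"grip":0.025,"x":0,"y":0,"z":0.045,"yaw":0},{"grip":0.025,"x":0,"y":0,"z":0.055,"yaw":0},{"grip":0.025,"x":0,"y":0,"z":0.055,"yaw":0}]' 45
python3 -c "
from h import *
go(537.4,295.1,33,214.7)
m,im=snap('wrist','t4.png');s=state()
print(((proj(m,[[x,y,26] for x,y in ()]) if 0 else 0)))
cv2.imwrite('pics/t4c.png',cv2.resize(im[20:300,60:460,::-1],(800,560)))"
```

```text
time_s: 18.98
ee_pos: [538.6, 297.1, 116.8]
ee_rot: [180.0, 0.1, -145.3]
force: [0.7, 0.2, -0.7]
gripper_width: 33.2
gripper_force: 45.0
time_s: 19.4
ee_pos: [535.4, 290.8, 59.5]
ee_rot: [180.0, -0.4, -145.6]
force: [-0.1, 0.2, -0.4]
gripper_width: 33.3
gripper_force: 45.0
x -0.0043 y 0.0025 z 0.0265 yaw -0.0057 (-0.3 deg) q6 -96.9 t 19.4
0
```

View pics/t4c.png

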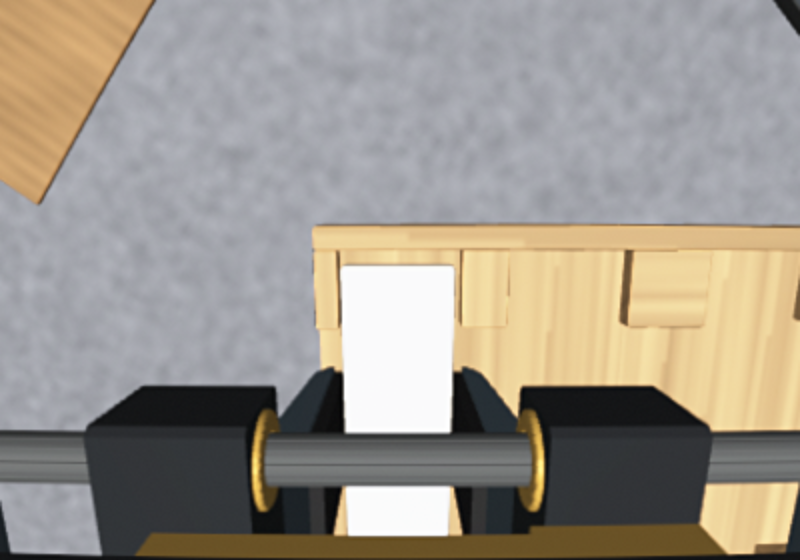

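The strip hangs centred between the stubs of the outer shallow compartment: (342–454) between the walls at 338 and 461. I'll lower it.

```bash
python3 -m crank '[{"grip":0.025,"x":0,"y":0,"z":0.008,"yaw":0},{"grip":0.025,"x":0,"y":0,"z":0.015,"yaw":0},{"grip":0.025,"x":0,"y":0,"z":0.021,"yaw":0},{"grip":0.025,"x":0,"y":0,"z":0.024,"yaw":0},{"grip":0.025,"x":0,"y":0,"z":0.024,"yaw":0}]' 45
python3 -m crank '[{"grip":0.025,"x":0,"y":0,"z":0.001,"yaw":0},{"grip":0.025,"x":0,"y":0,"z":0.002,"yaw":0},{"grip":0.025,"x":0,"y":0,"z":0.003,"yaw":0},{"grip":0.025,"x":0,"y":0,"z":0.003,"yaw":0},{"grip":0.025,"x":0,"y":0,"z":0.003,"yaw":0}]' 45
python3 -c "
from h import *
go(537.4,295.1,33,214.7)"
```

```text
time_s: 19.87
ee_pos: [536.9, 292.7, 37.6]
ee_rot: [180.0, -0.1, -145.6]
force: [0.8, 0.2, -1.0]
gripper_width: 33.2
gripper_force: 45.0
time_s: 20.28
ee_pos: [537.6, 293.1, 35.7]
ee_rot: [-180.0, 0.0, -145.6]
force: [-0.1, -0.0, 0.5]
gripper_width: 33.0
gripper_force: 45.0
x -0.0010 y 0.0018 z 0.0027 yaw -0.0044 (-0.3 deg) q6 -96.9 t 20.3
```

```bash
python3 -m crank '[{"grip":0.025,"x":0,"y":0.001,"z":0.001,"yaw":-0.004},{"grip":0.025,"x":0,"y":0.001,"z":0.002,"yaw":-0.004},{"grip":0.025,"x":0,"y":0.001,"z":0.002,"yaw":-0.004},{"grip":0.025,"x":0,"y":0.001,"z":0.002,"yaw":-0.004},{"grip":0.025,"x":0,"y":0.001,"z":0.002,"yaw":-0.004}]' 45
python3 -m crank '[{"grip":0.025,"x":0,"y":0,"z":0.001,"yaw":0},{"grip":0.025,"x":0,"y":0,"z":0.0015,"yaw":0},{"grip":0.025,"x":0,"y":0,"z":0.0015,"yaw":0},{"grip":0.025,"x":0,"y":0,"z":0.0015,"yaw":0},{"grip":0.025,"x":0,"y":0,"z":0.0015,"yaw":0}]' 45
```

```text
time_s: 20.7
ee_pos: [537.3, 293.9, 34.7]
ee_rot: [-180.0, 0.1, -145.3]
force: [-1.0, -1.6, 5.3]
gripper_width: 33.2
gripper_force: 45.0
time_s: 21.12
ee_pos: [537.3, 293.9, 34.6]
ee_rot: [-180.0, 0.1, -145.3]
force: [-4.3, -2.6, 14.4]
gripper_width: 33.2
gripper_force: 45.0
```

```bash
python3 -m crank '[{"grip":0.025,"x":0,"y":0,"z":-0.0025,"yaw":0},{"grip":0.043,"x":0,"y":0,"z":-0.0025,"yaw":0},{"grip":0.043,"x":0,"y":0,"z":-0.0025,"yaw":0},{"grip":0.043,"x":0,"y":0,"z":-0.0025,"yaw":0},{"grip":0.043,"x":0,"y":0,"z":-0.004,"yaw":0}]' 40
python3 -m crank '[{"grip":0.043,"x":0,"y":0,"z":-0.02,"yaw":0},{"grip":0.043,"x":0,"y":0,"z":-0.05,"yaw":0},{"grip":0.05,"x":-0.01,"y":0,"z":-0.085,"yaw":0},{"grip":0.06,"x":-0.04,"y":0,"z":-0.105,"yaw":0},{"grip":0.06,"x":-0.07,"y":0,"z":-0.125,"yaw":0}]' 40
python3 -c "
from h import *
m,im=snap('wrist','t5.png');h=cv2.cvtColor(im,cv2.COLOR_RGB2HSV)
for c in boxes(im,((h[...,2]>170)&(h[...,1]<40))[:210],300,30000):
    print(c.mean(0).round(),c.max(0),rect(m,c,24))
a=np.radians(124.7);C=np.array([500.9,382.9]);v=np.array([np.cos(a),np.sin(a)]);print('s1',C-93*v)
go(419.6,-63.8,130,181.85)"
```

```text
time_s: 21.53
ee_pos: [536.4, 293.6, 35.3]
ee_rot: [180.0, -0.1, -145.3]
force: [-0.6, -0.4, -0.5]
gripper_width: 42.8
gripper_force: 0.0
time_s: 21.95
ee_pos: [594.8, 333.8, 163.5]
ee_rot: [-180.0, 0.1, -145.3]
force: [0.6, 0.4, 0.3]
gripper_width: 58.8
gripper_force: 0.0
[479. 141.] [511 191] [423.  496.4 101.3  57.7   8.4]
[132. 160.] [231 209] [651.2 186.7 249.  128.1 -55.1]
[259. 135.] [275 204] [554.2 306.4 139.3  33.7  34.6]
[149.  72.] [162  90] [561.2 181.6  33.2  22.7  32.6]
[496.  72.] [509  92] [359.1 468.5  35.3  27.2  48.3]
[125.  87.] [139 134] [589.6 170.4  85.2  24.3  34.6]
[385.  44.] [408  53] [406.5 356.   44.8  17.8 -55.4]
[308.  32.] [351  51] [438.7 284.9  80.3  46.1 -56.9]
[208.  39.] [272 101] [516.6 212.7 135.9  93.1 -56.1]
[57. 37.] [113  91] [578.6  81.5 130.   56.7  84. ]
s1 [553.84299568 306.44060418]
x 0.3797 y -0.2269 z 0.0313 yaw 0.5732 (32.8 deg) q6 -96.3 t 22.0
```

strip_2 lies flat, centred in shallow_1: measured (554.2,306.4) against (553.8,306.4) expected. Now strip_3.

```bash
python3 -m crank '[{"grip":0.06,"x":0.03,"y":-0.02,"z":0,"yaw":0},{"grip":0.06,"x":0.063,"y":-0.038,"z":0,"yaw":0},{"grip":0.06,"x":0.096,"y":-0.057,"z":0,"yaw":0},{"grip":0.06,"x":0.13,"y":-0.077,"z":0,"yaw":0},{"grip":0.06,"x":0.164,"y":-0.097,"z":0,"yaw":0}]' 40
python3 -m crank '[{"grip":0.06,"x":0.033,"y":-0.02,"z":0,"yaw":0.1},{"grip":0.06,"x":0.067,"y":-0.04,"z":0,"yaw":0.21},{"grip":0.06,"x":0.1,"y":-0.06,"z":0.01,"yaw":0.32},{"grip":0.06,"x":0.134,"y":-0.08,"z":0.02,"yaw":0.44},{"grip":0.06,"x":0.165,"y":-0.1,"z":0.03,"yaw":0.55}]' 40
python3 -c "
from h import *
go(419.6,-63.8,19,181.85)"
```

```text
time_s: 22.42
ee_pos: [513.4, 159.1, 160.3]
ee_rot: [180.0, -0.0, -145.3]
force: [1.0, 0.1, 0.2]
gripper_width: 60.0
gripper_force: 0.0
time_s: 22.83
ee_pos: [434.3, -17.0, 130.5]
ee_rot: [-180.0, 0.0, -177.1]
force: [0.9, -0.2, -0.4]
gripper_width: 59.6
gripper_force: 0.0
x 0.0170 y -0.0460 z 0.1115 yaw 0.0178 (1.0 deg) q6 -96.6 t 22.8
```

```bash
python3 -m crank '[{"grip":0.06,"x":0.01,"y":-0.025,"z":0,"yaw":0.018},{"grip":0.06,"x":0.017,"y":-0.046,"z":0.005,"yaw":0.018},{"grip":0.06,"x":0.017,"y":-0.046,"z":0.03,"yaw":0.018},{"grip":0.06,"x":0.017,"y":-0.046,"z":0.06,"yaw":0.018},{"grip":0.06,"x":0.017,"y":-0.046,"z":0.085,"yaw":0.018}]' 40
python3 -m crank '[{"grip":0.06,"x":0,"y":0,"z":0.012,"yaw":0},{"grip":0.06,"x":0,"y":0,"z":0.02,"yaw":0},{"grip":0.06,"x":0,"y":0,"z":0.024,"yaw":0},{"grip":0.06,"x":0,"y":0,"z":0.025,"yaw":0},{"grip":0.06,"x":0,"y":0,"z":0.025,"yaw":0}]' 40
python3 -c "
from h import *
go(419.6,-63.8,19,181.85)"
```

```text
time_s: 23.25
ee_pos: [421.1, -63.0, 44.9]
ee_rot: [180.0, 0.0, -178.0]
force: [0.4, 0.2, -0.0]
gripper_width: 60.1
gripper_force: 0.0
time_s: 23.67
ee_pos: [422.0, -62.5, 21.3]
ee_rot: [-180.0, 0.1, -177.9]
force: [-0.5, -0.0, -0.2]
gripper_width: 60.2
gripper_force: 0.0
x 0.0024 y -0.0012 z 0.0023 yaw 0.0050 (0.3 deg) q6 -102.1 t 23.7
```

```bash
python3 -m crank '[{"grip":0.06,"x":0.002,"y":-0.001,"z":0.002,"yaw":0},{"grip":0.025,"x":0.002,"y":-0.001,"z":0.002,"yaw":0},{"grip":0.025,"x":0.002,"y":-0.001,"z":0.002,"yaw":0},{"grip":0.025,"x":0.002,"y":-0.001,"z":0.002,"yaw":0},{"grip":0.025,"x":0.002,"y":-0.001,"z":0.002,"yaw":0}]' 40
python3 -m crank '[{"grip":0.025,"x":0,"y":0,"z":0,"yaw":0},{"grip":0.025,"x":0,"y":0,"z":0,"yaw":0},{"grip":0.025,"x":0,"y":0,"z":-0.02,"yaw":0},{"grip":0.025,"x":0,"y":0,"z":-0.05,"yaw":0},{"grip":0.025,"x":0,"y":0,"z":-0.085,"yaw":0}]' 40
python3 -c "
from h import *
go(381.8,-301.7,100,155)"
```

```text
time_s: 24.08
ee_pos: [419.8, -63.6, 19.2]
ee_rot: [-180.0, 0.0, -177.9]
force: [-0.0, -1.3, 0.8]
gripper_width: 36.0
gripper_force: 0.8
time_s: 24.5
ee_pos: [417.9, -63.2, 103.5]
ee_rot: [179.9, -0.3, -177.9]
force: [1.2, 0.3, -0.4]
gripper_width: 33.3
gripper_force: 40.0
x 0.0449 y -0.2370 z 0.0035 yaw 0.4735 (27.1 deg) q6 -102.3 t 24.5
```

```bash
python3 -m crank '[{"grip":0.025,"x":0.005,"y":-0.025,"z":0,"yaw":0.06},{"grip":0.025,"x":0.011,"y":-0.058,"z":0,"yaw":0.13},{"grip":0.025,"x":0.017,"y":-0.092,"z":0,"yaw":0.21},{"grip":0.025,"x":0.024,"y":-0.126,"z":0,"yaw":0.29},{"grip":0.025,"x":0.03,"y":-0.16,"z":0,"yaw":0.37}]' 40
python3 -c "
from h import *
go(381.8,-301.7,62,155)"
```

```text
time_s: 24.92
ee_pos: [394.7, -225.7, 103.9]
ee_rot: [180.0, -0.0, 160.7]
force: [0.7, 0.7, -0.7]
gripper_width: 33.3
gripper_force: 40.0
x -0.0129 y -0.0760 z 0.0419 yaw 0.0999 (5.7 deg) q6 -102.0 t 24.9
```

```bash
python3 -m crank '[{"grip":0.025,"x":-0.006,"y":-0.035,"z":0.005,"yaw":0.05},{"grip":0.025,"x":-0.012,"y":-0.07,"z":0.012,"yaw":0.1},{"grip":0.025,"x":-0.013,"y":-0.076,"z":0.025,"yaw":0.1},{"grip":0.025,"x":-0.013,"y":-0.076,"z":0.041,"yaw":0.1},{"grip":0.025,"x":-0.013,"y":-0.076,"z":0.041,"yaw":0.1}]' 40
python3 -m crank '[{"grip":0.025,"x":0,"y":0,"z":0,"yaw":0},{"grip":0.025,"x":0,"y":0,"z":0,"yaw":0},{"grip":0.025,"x":0,"y":0,"z":0,"yaw":0},{"grip":0.025,"x":0,"y":0,"z":0,"yaw":0},{"grip":0.025,"x":0,"y":0,"z":0,"yaw":0}]' 40
python3 -c "
from h import *
go(449.7,-333.4,62,155)"
```

```text
time_s: 25.33
ee_pos: [380.8, -300.0, 60.3]
ee_rot: [179.9, -0.3, 155.1]
force: [-0.4, 0.0, -0.9]
gripper_width: 33.3
gripper_force: 40.0
time_s: 25.75
ee_pos: [383.5, -300.5, 63.6]
ee_rot: [-180.0, 0.1, 155.2]
force: [0.8, 0.2, -0.7]
gripper_width: 33.5
gripper_force: 40.0
x -0.0739 y -0.0021 z 0.0017 yaw 0.0043 (0.2 deg) q6 -104.7 t 25.8
```

```bash
python3 -m crank '[{"grip":0.025,"x":-0.02,"y":-0.001,"z":0.001,"yaw":0},{"grip":0.025,"x":-0.04,"y":-0.002,"z":0.001,"yaw":0},{"grip":0.025,"x":-0.06,"y":-0.002,"z":0.001,"yaw":0},{"grip":0.025,"x":-0.074,"y":-0.002,"z":0.001,"yaw":0},{"grip":0.025,"x":-0.074,"y":-0.002,"z":0.001,"yaw":0}]' 40
python3 -m crank '[{"grip":0.025,"x":0,"y":0,"z":0.004,"yaw":0},{"grip":0.025,"x":0,"y":0,"z":0.008,"yaw":0},{"grip":0.025,"x":0,"y":0,"z":0.01,"yaw":0},{"grip":0.025,"x":0,"y":0,"z":0.013,"yaw":0},{"grip":0.025,"x":0,"y":0,"z":0.013,"yaw":0}]' 40
python3 -m crank '[{"grip":0.025,"x":0,"y":0,"z":0.001,"yaw":0},{"grip":0.025,"x":0,"y":0,"z":0.0015,"yaw":0},{"grip":0.025,"x":0,"y":0,"z":0.002,"yaw":0},{"grip":0.025,"x":0,"y":0,"z":0.002,"yaw":0},{"grip":0.025,"x":0,"y":0,"z":0.002,"yaw":0}]' 40
```

```text
time_s: 26.17
ee_pos: [452.4, -335.0, 62.5]
ee_rot: [-180.0, 0.3, 155.3]
force: [0.4, -0.4, 0.0]
gripper_width: 33.5
gripper_force: 40.0
time_s: 26.58
ee_pos: [448.3, -332.9, 48.2]
ee_rot: [180.0, -0.1, 155.2]
force: [0.1, -0.9, -0.1]
gripper_width: 33.6
gripper_force: 40.0
time_s: 27.0
ee_pos: [449.3, -333.5, 47.0]
ee_rot: [180.0, 0.0, 155.2]
force: [-1.1, -0.5, -0.3]
gripper_width: 33.7
gripper_force: 40.0
```

```bash
python3 -m crank '[{"grip":0.025,"x":0,"y":0,"z":0.001,"yaw":0},{"grip":0.025,"x":0,"y":0,"z":0.0015,"yaw":0},{"grip":0.025,"x":0,"y":0,"z":0.002,"yaw":0},{"grip":0.025,"x":0,"y":0,"z":0.002,"yaw":0},{"grip":0.025,"x":0,"y":0,"z":0.002,"yaw":0}]' 40
python3 -m crank '[{"grip":0.025,"x":0,"y":0,"z":0,"yaw":0},{"grip":0.046,"x":0,"y":0,"z":-0.001,"yaw":0},{"grip":0.046,"x":0,"y":0,"z":-0.001,"yaw":0},{"grip":0.046,"x":0,"y":0,"z":-0.001,"yaw":0},{"grip":0.046,"x":0,"y":0,"z":-0.001,"yaw":0}]' 40
```

```text
time_s: 27.42
ee_pos: [449.5, -333.6, 46.2]
ee_rot: [-180.0, 0.1, 155.2]
force: [-2.2, 1.6, 6.6]
gripper_width: 33.5
gripper_force: 40.0
time_s: 27.83
ee_pos: [449.3, -333.4, 45.7]
ee_rot: [180.0, -0.0, 155.2]
force: [0.2, 0.2, 0.9]
gripper_width: 45.9
gripper_force: 0.0
```

```bash
python3 -m crank '[{"grip":0.046,"x":0,"y":0,"z":-0.005,"yaw":0},{"grip":0.046,"x":0,"y":0,"z":-0.03,"yaw":0},{"grip":0.046,"x":0,"y":0,"z":-0.065,"yaw":0},{"grip":0.03,"x":0,"y":0,"z":-0.1,"yaw":0},{"grip":0,"x":0,"y":0,"z":-0.135,"yaw":0}]' 40
python3 -m crank '[{"grip":0,"x":0,"y":0,"z":-0.03,"yaw":0},{"grip":0,"x":-0.01,"y":0,"z":-0.04,"yaw":0},{"grip":0,"x":-0.04,"y":0,"z":-0.04,"yaw":0},{"grip":0,"x":-0.07,"y":0,"z":-0.03,"yaw":0},{"grip":0,"x":-0.077,"y":0,"z":-0.01,"yaw":0}]' 40
python3 -m crank '[{"grip":0,"x":0,"y":0,"z":0.005,"yaw":0},{"grip":0,"x":0,"y":0,"z":0.012,"yaw":0},{"grip":0,"x":0,"y":0,"z":0.018,"yaw":0},{"grip":0,"x":0,"y":0,"z":0.024,"yaw":0},{"grip":0,"x":0,"y":0,"z":0.03,"yaw":0}]' 40
python3 -m crank '[{"grip":0,"x":0,"y":0,"z":0.003,"yaw":0},{"grip":0,"x":0,"y":0,"z":0.006,"yaw":0},{"grip":0,"x":0,"y":0,"z":0.008,"yaw":0},{"grip":0,"x":0,"y":0,"z":0.008,"yaw":0},{"grip":0,"x":0,"y":0,"z":0.008,"yaw":0}]' 40
```

```text
time_s: 28.25
ee_pos: [449.0, -333.2, 182.5]
ee_rot: [180.0, -0.0, 155.2]
force: [1.0, -1.4, 1.2]
gripper_width: 35.5
gripper_force: 0.0
time_s: 28.67
ee_pos: [524.1, -368.5, 193.7]
ee_rot: [-179.9, 0.6, 155.2]
force: [1.1, -0.1, -0.1]
gripper_width: 2.4
gripper_force: 0.0
time_s: 29.08
ee_pos: [518.6, -365.3, 161.6]
ee_rot: [180.0, 0.0, 155.2]
force: [-0.9, 1.4, 3.1]
gripper_width: 0.5
gripper_force: 1.5
time_s: 29.5
ee_pos: [519.0, -365.8, 153.1]
ee_rot: [-180.0, -0.0, 155.2]
force: [-1.9, 1.2, 4.2]
gripper_width: 0.2
gripper_force: 1.5
```

```bash
python3 -m crank '[{"grip":0,"x":0,"y":0,"z":0.002,"yaw":0},{"grip":0,"x":0,"y":0,"z":0.004,"yaw":0},{"grip":0,"x":0,"y":0,"z":0.005,"yaw":0},{"grip":0,"x":0,"y":0,"z":0.005,"yaw":0},{"grip":0,"x":0,"y":0,"z":0.005,"yaw":0}]' 40
python3 -m crank '[{"grip":0,"x":-0.001,"y":0,"z":0.001,"yaw":0},{"grip":0,"x":-0.001,"y":0,"z":0.0015,"yaw":0},{"grip":0,"x":-0.001,"y":0,"z":0.0015,"yaw":0},{"grip":0,"x":-0.001,"y":0,"z":0.0015,"yaw":0},{"grip":0,"x":-0.001,"y":0,"z":0.0015,"yaw":0}]' 40
```

```text
time_s: 29.92
ee_pos: [519.3, -366.0, 150.2]
ee_rot: [-180.0, 0.1, 155.2]
force: [-4.4, 3.5, 13.1]
gripper_width: 0.5
gripper_force: 6.5
time_s: 30.33
ee_pos: [519.3, -366.0, 150.1]
ee_rot: [-180.0, 0.0, 155.2]
force: [-7.5, 4.8, 19.9]
gripper_width: -0.0
gripper_force: 10.1
```

```bash
python3 -m crank '[{"grip":0,"x":0,"y":0,"z":0.001,"yaw":0},{"grip":0,"x":0,"y":0,"z":0.001,"yaw":0},{"grip":0,"x":0,"y":0,"z":0.001,"yaw":0},{"grip":0,"x":0,"y":0,"z":0.001,"yaw":0},{"grip":0,"x":0,"y":0,"z":0.001,"yaw":0}]' 40
python3 -m crank '[{"grip":0,"x":0.002,"y":0,"z":-0.008,"yaw":0},{"grip":0,"x":0.002,"y":0,"z":-0.03,"yaw":0},{"grip":0,"x":0.005,"y":0,"z":-0.05,"yaw":0},{"grip":0.05,"x":0.03,"y":0,"z":-0.06,"yaw":0},{"grip":0.05,"x":0.06,"y":0,"z":-0.06,"yaw":0}]' 40
python3 -c "
from h import *
go(449.5,-333.5,46.5,155)"
```

```text
time_s: 30.75
ee_pos: [519.4, -366.0, 150.1]
ee_rot: [-180.0, 0.1, 155.2]
force: [-9.7, 5.8, 25.5]
gripper_width: 0.6
gripper_force: 12.2
time_s: 31.17
ee_pos: [468.0, -342.9, 207.5]
ee_rot: [-179.9, 0.4, 155.2]
force: [0.7, -0.8, 0.2]
gripper_width: 11.0
gripper_force: 0.0
x 0.0220 y 0.0011 z 0.1608 yaw 0.0041 (0.2 deg) q6 -102.6 t 31.2
```

strip_3 reads the same (150.1): 8 mm, so shallow. I'll fetch it.

```bash
python3 -m crank '[{"grip":0.05,"x":0.01,"y":0,"z":0,"yaw":0},{"grip":0.05,"x":0.019,"y":0.001,"z":0.01,"yaw":0},{"grip":0.05,"x":0.019,"y":0.001,"z":0.04,"yaw":0},{"grip":0.05,"x":0.019,"y":0.001,"z":0.075,"yaw":0},{"grip":0.05,"x":0.019,"y":0.001,"z":0.105,"yaw":0}]' 40
python3 -m crank '[{"grip":0.05,"x":0,"y":0,"z":0.025,"yaw":0},{"grip":0.05,"x":0,"y":0,"z":0.04,"yaw":0},{"grip":0.05,"x":0,"y":0,"z":0.05,"yaw":0},{"grip":0.05,"x":0,"y":0,"z":0.053,"yaw":0},{"grip":0.05,"x":0,"y":0,"z":0.053,"yaw":0}]' 40
python3 -m crank '[{"grip":0.025,"x":0,"y":0,"z":0,"yaw":0},{"grip":0.025,"x":0,"y":0,"z":0,"yaw":0},{"grip":0.025,"x":0,"y":0,"z":0,"yaw":0},{"grip":0.025,"x":0,"y":0,"z":0,"yaw":0},{"grip":0.025,"x":0,"y":0,"z":-0.005,"yaw":0}]' 40
python3 -m crank '[{"grip":0.025,"x":0,"y":0,"z":-0.005,"yaw":0},{"grip":0.025,"x":0.015,"y":0,"z":-0.008,"yaw":0},{"grip":0.025,"x":0.04,"y":0,"z":-0.01,"yaw":0},{"grip":0.025,"x":0.07,"y":0,"z":-0.02,"yaw":0},{"grip":0.025,"x":0.08,"y":0,"z":-0.045,"yaw":0}]' 40
python3 -c "
from h import *
go(504.4,342.7,120,214.7)"
```

```text
time_s: 31.58
ee_pos: [449.2, -332.6, 98.9]
ee_rot: [-180.0, 0.1, 155.2]
force: [-0.4, -0.4, -1.2]
gripper_width: 44.0
gripper_force: 0.0
time_s: 32.0
ee_pos: [449.0, -332.3, 46.7]
ee_rot: [180.0, -0.0, 155.2]
force: [-0.3, 1.0, 0.3]
gripper_width: 49.9
gripper_force: 0.0
time_s: 32.42
ee_pos: [448.6, -331.9, 52.5]
ee_rot: [180.0, -0.0, 155.2]
force: [-0.7, 0.4, -1.0]
gripper_width: 33.3
gripper_force: 40.0
time_s: 32.83
ee_pos: [370.3, -294.4, 95.0]
ee_rot: [179.8, -0.7, 155.2]
force: [-0.9, 0.7, -0.9]
gripper_width: 33.1
gripper_force: 40.0
x 0.1459 y 0.6346 z -0.0212 yaw -1.0386 (-59.5 deg) q6 -105.1 t 32.8
```

```bash
python3 -m crank '[{"grip":0.025,"x":0.003,"y":0.025,"z":-0.005,"yaw":0},{"grip":0.025,"x":0.01,"y":0.058,"z":-0.012,"yaw":0},{"grip":0.025,"x":0.018,"y":0.092,"z":-0.02,"yaw":0},{"grip":0.025,"x":0.026,"y":0.126,"z":-0.02,"yaw":0},{"grip":0.025,"x":0.034,"y":0.16,"z":-0.02,"yaw":0}]' 40
python3 -m crank '[{"grip":0.025,"x":0.008,"y":0.034,"z":0,"yaw":-0.06},{"grip":0.025,"x":0.016,"y":0.068,"z":0,"yaw":-0.14},{"grip":0.025,"x":0.024,"y":0.102,"z":0,"yaw":-0.24},{"grip":0.025,"x":0.032,"y":0.136,"z":0,"yaw":-0.34},{"grip":0.025,"x":0.04,"y":0.17,"z":0,"yaw":-0.44}]' 40
python3 -c "
from h import *
go(504.4,342.7,120,214.7)"
```

```text
time_s: 33.25
ee_pos: [412.8, -137.8, 118.6]
ee_rot: [180.0, 0.1, 155.1]
force: [1.2, 0.2, -1.4]
gripper_width: 33.0
gripper_force: 40.0
time_s: 33.67
ee_pos: [447.4, 33.8, 118.1]
ee_rot: [180.0, 0.1, -179.3]
force: [1.0, -0.8, -0.7]
gripper_width: 33.5
gripper_force: 40.0
x -0.0607 y 0.3082 z -0.0018 yaw -0.5934 (-34.0 deg) q6 -87.9 t 33.7
```

```bash
python3 -m crank '[{"grip":0.025,"x":-0.006,"y":0.034,"z":0,"yaw":-0.07},{"grip":0.025,"x":-0.013,"y":0.068,"z":0,"yaw":-0.14},{"grip":0.025,"x":-0.02,"y":0.102,"z":0,"yaw":-0.21},{"grip":0.025,"x":-0.027,"y":0.136,"z":0,"yaw":-0.29},{"grip":0.025,"x":-0.034,"y":0.17,"z":0,"yaw":-0.37}]' 40
python3 -c "
from h import *
go(504.4,342.7,120,214.7)"
```

```text
time_s: 34.08
ee_pos: [480.1, 204.1, 118.0]
ee_rot: [-180.0, 0.0, -158.1]
force: [-0.0, -0.9, -1.2]
gripper_width: 33.1
gripper_force: 40.0
x -0.0742 y 0.1196 z -0.0019 yaw -0.2241 (-12.8 deg) q6 -90.1 t 34.1
```

```bash
python3 -m crank '[{"grip":0.025,"x":-0.02,"y":0.03,"z":0,"yaw":-0.06},{"grip":0.025,"x":-0.04,"y":0.06,"z":0,"yaw":-0.12},{"grip":0.025,"x":-0.06,"y":0.09,"z":0,"yaw":-0.18},{"grip":0.025,"x":-0.073,"y":0.118,"z":0,"yaw":-0.224},{"grip":0.025,"x":-0.074,"y":0.12,"z":0,"yaw":-0.224}]' 40
python3 -m crank '[{"grip":0.025,"x":0,"y":0,"z":0.01,"yaw":0},{"grip":0.025,"x":0,"y":0,"z":0.03,"yaw":0},{"grip":0.025,"x":0,"y":0,"z":0.045,"yaw":0},{"grip":0.025,"x":0,"y":0,"z":0.06,"yaw":0},{"grip":0.025,"x":0,"y":0,"z":0.06,"yaw":0}]' 40
python3 -m crank '[{"grip":0.025,"x":0,"y":0,"z":0,"yaw":0},{"grip":0.025,"x":0,"y":0,"z":0,"yaw":0},{"grip":0.025,"x":0,"y":0,"z":0,"yaw":0},{"grip":0.025,"x":0,"y":0,"z":0,"yaw":0},{"grip":0.025,"x":0,"y":0,"z":0,"yaw":0}]' 40
python3 -c "
from h import *
go(504.4,342.7,33,214.7)"
```

```text
time_s: 34.5
ee_pos: [505.5, 346.5, 117.9]
ee_rot: [179.9, 0.2, -145.3]
force: [1.0, -0.4, -0.9]
gripper_width: 33.0
gripper_force: 40.0
time_s: 34.92
ee_pos: [502.3, 338.0, 54.1]
ee_rot: [-180.0, -0.5, -145.6]
force: [-0.5, -1.1, -1.2]
gripper_width: 32.8
gripper_force: 40.0
time_s: 35.33
ee_pos: [505.2, 341.2, 58.3]
ee_rot: [-180.0, 0.1, -145.6]
force: [0.1, -0.4, -1.7]
gripper_width: 32.8
gripper_force: 40.0
x -0.0002 y 0.0017 z 0.0253 yaw -0.0045 (-0.3 deg) q6 -91.5 t 35.3
```

```bash
python3 -m crank '[{"grip":0.025,"x":0,"y":0.0015,"z":0.008,"yaw":-0.004},{"grip":0.025,"x":0,"y":0.0015,"z":0.015,"yaw":-0.004},{"grip":0.025,"x":0,"y":0.0015,"z":0.021,"yaw":-0.004},{"grip":0.025,"x":0,"y":0.0015,"z":0.023,"yaw":-0.004},{"grip":0.025,"x":0,"y":0.0015,"z":0.024,"yaw":-0.004}]' 40
python3 -m crank '[{"grip":0.025,"x":0,"y":0,"z":0.001,"yaw":0},{"grip":0.025,"x":0,"y":0,"z":0.002,"yaw":0},{"grip":0.025,"x":0,"y":0,"z":0.002,"yaw":0},{"grip":0.025,"x":0,"y":0,"z":0.002,"yaw":0},{"grip":0.025,"x":0,"y":0,"z":0.002,"yaw":0}]' 40
python3 -m crank '[{"grip":0.025,"x":0,"y":0,"z":0.001,"yaw":0},{"grip":0.025,"x":0,"y":0,"z":0.0015,"yaw":0},{"grip":0.025,"x":0,"y":0,"z":0.0015,"yaw":0},{"grip":0.025,"x":0,"y":0,"z":0.0015,"yaw":0},{"grip":0.025,"x":0,"y":0,"z":0.0015,"yaw":0}]' 40
python3 -c "
from h import *
go(504.4,342.7,33,214.7)"
```

```text
time_s: 35.75
ee_pos: [503.5, 342.2, 34.5]
ee_rot: [180.0, -0.1, -145.3]
force: [-4.9, -3.5, 18.1]
gripper_width: 33.1
gripper_force: 40.0
time_s: 36.17
ee_pos: [503.5, 342.2, 34.5]
ee_rot: [180.0, -0.0, -145.3]
force: [-6.5, -3.7, 21.8]
gripper_width: 33.1
gripper_force: 40.0
time_s: 36.58
ee_pos: [503.5, 342.2, 34.4]
ee_rot: [180.0, 0.0, -145.3]
force: [-7.9, -4.7, 30.4]
gripper_width: 33.5
gripper_force: 40.0
x -0.0010 y -0.0001 z 0.0014 yaw -0.0003 (-0.0 deg) q6 -91.6 t 36.6
```

```bash
python3 -m crank '[{"grip":0.025,"x":0,"y":0,"z":-0.004,"yaw":0},{"grip":0.043,"x":0,"y":0,"z":-0.0045,"yaw":0},{"grip":0.043,"x":0,"y":0,"z":-0.0045,"yaw":0},{"grip":0.043,"x":0,"y":0,"z":-0.0045,"yaw":0},{"grip":0.043,"x":0,"y":0,"z":-0.006,"yaw":0}]' 40
python3 -m crank '[{"grip":0.043,"x":0,"y":0,"z":-0.02,"yaw":0},{"grip":0.043,"x":0,"y":0,"z":-0.05,"yaw":0},{"grip":0.05,"x":-0.01,"y":0,"z":-0.085,"yaw":0},{"grip":0.06,"x":-0.04,"y":0,"z":-0.105,"yaw":0},{"grip":0.06,"x":-0.07,"y":0,"z":-0.125,"yaw":0}]' 40
python3 -c "
from h import *
m,im=snap('wrist','t6.png');h=cv2.cvtColor(im,cv2.COLOR_RGB2HSV)
for c in boxes(im,((h[...,2]>170)&(h[...,1]<40))[:210],300,30000):
    r=rect(m,c,24)
    if 120<r[2]<160: print(c.max(0),r)
a=np.radians(124.7);C=np.array([500.9,382.9]);v=np.array([np.cos(a),np.sin(a)]);print('s2',C-35*v)
d=np.radians(-6.2);print(440.9-20*np.cos(d),-148.3-20*np.sin(d))
go(421,-146.1,130,173.8)"
```

```text
time_s: 37.0
ee_pos: [503.5, 342.0, 34.8]
ee_rot: [180.0, -0.1, -145.3]
force: [-0.4, 0.3, 0.7]
gripper_width: 43.3
gripper_force: 0.0
time_s: 37.42
ee_pos: [561.9, 382.4, 163.1]
ee_rot: [180.0, 0.1, -145.3]
force: [1.0, 0.4, 0.5]
gripper_width: 59.0
gripper_force: 0.0
[511 209] [404.8 549.7 145.8   5.6   2.9]
[220 204] [554.4 306.8 139.4  34.1  34.6]
[276 203] [520.4 354.3 139.2  33.6  34.1]
s2 [520.82478332 354.12495856]
421.01698072055365 -146.14001288587954
x 0.4259 y -0.3543 z 0.0300 yaw 0.7135 (40.9 deg) q6 -91.4 t 37.5
```

strip_3 lies flat in shallow_2. Now strip_4.

```bash
python3 -m crank '[{"grip":0.06,"x":0.02,"y":-0.017,"z":0,"yaw":0},{"grip":0.06,"x":0.047,"y":-0.039,"z":0,"yaw":0},{"grip":0.06,"x":0.075,"y":-0.062,"z":0,"yaw":0},{"grip":0.06,"x":0.103,"y":-0.085,"z":0,"yaw":0},{"grip":0.06,"x":0.13,"y":-0.108,"z":0,"yaw":0}]' 40
python3 -m crank '[{"grip":0.06,"x":0.028,"y":-0.023,"z":0,"yaw":0.05},{"grip":0.06,"x":0.056,"y":-0.047,"z":0,"yaw":0.12},{"grip":0.06,"x":0.085,"y":-0.071,"z":0,"yaw":0.2},{"grip":0.06,"x":0.113,"y":-0.094,"z":0,"yaw":0.28},{"grip":0.06,"x":0.141,"y":-0.118,"z":0,"yaw":0.36}]' 40
python3 -c "
from h import *
go(421,-146.1,130,173.8)"
```

```text
time_s: 37.88
ee_pos: [514.9, 217.8, 160.0]
ee_rot: [180.0, -0.1, -145.3]
force: [0.8, 0.1, 0.8]
gripper_width: 60.2
gripper_force: 0.0
time_s: 38.3
ee_pos: [466.1, 40.6, 160.4]
ee_rot: [180.0, -0.0, -166.1]
force: [1.0, -0.9, 0.2]
gripper_width: 60.0
gripper_force: 0.0
x 0.0885 y -0.1705 z 0.0304 yaw 0.3500 (20.1 deg) q6 -100.3 t 38.3
```

```bash
python3 -m crank '[{"grip":0.06,"x":0.018,"y":-0.034,"z":0,"yaw":0.07},{"grip":0.06,"x":0.036,"y":-0.068,"z":0,"yaw":0.15},{"grip":0.06,"x":0.053,"y":-0.102,"z":0.01,"yaw":0.23},{"grip":0.06,"x":0.07,"y":-0.136,"z":0.02,"yaw":0.31},{"grip":0.06,"x":0.088,"y":-0.17,"z":0.03,"yaw":0.35}]' 40
python3 -m crank '[{"grip":0.06,"x":0,"y":0,"z":0,"yaw":0},{"grip":0.06,"x":0,"y":0,"z":0.005,"yaw":0},{"grip":0.06,"x":0,"y":0,"z":0.02,"yaw":0},{"grip":0.06,"x":0,"y":0,"z":0.045,"yaw":0},{"grip":0.06,"x":0,"y":0,"z":0.06,"yaw":0}]' 40
python3 -c "
from h import *
go(421,-146.1,20,173.8)"
```

```text
time_s: 38.72
ee_pos: [422.4, -145.8, 130.4]
ee_rot: [180.0, 0.0, 173.8]
force: [1.3, 0.7, -0.2]
gripper_width: 60.2
gripper_force: 0.0
time_s: 39.13
ee_pos: [422.9, -142.6, 69.4]
ee_rot: [180.0, -0.1, 174.1]
force: [-0.6, 0.5, -0.3]
gripper_width: 60.2
gripper_force: 0.0
x 0.0015 y -0.0037 z 0.0494 yaw 0.0053 (0.3 deg) q6 -104.3 t 39.1
```

```bash
python3 -m crank '[{"grip":0.06,"x":0.001,"y":-0.003,"z":0.02,"yaw":0.005},{"grip":0.06,"x":0.001,"y":-0.003,"z":0.035,"yaw":0.005},{"grip":0.06,"x":0.001,"y":-0.003,"z":0.045,"yaw":0.005},{"grip":0.06,"x":0.001,"y":-0.003,"z":0.05,"yaw":0.005},{"grip":0.06,"x":0.001,"y":-0.003,"z":0.05,"yaw":0.005}]' 40
python3 -m crank '[{"grip":0.06,"x":0,"y":0,"z":0,"yaw":0},{"grip":0.025,"x":0,"y":0,"z":0,"yaw":0},{"grip":0.025,"x":0,"y":0,"z":0,"yaw":0},{"grip":0.025,"x":0,"y":0,"z":0,"yaw":0},{"grip":0.025,"x":0,"y":0,"z":0,"yaw":0}]' 40
python3 -m crank '[{"grip":0.025,"x":0,"y":0,"z":0,"yaw":0},{"grip":0.025,"x":0,"y":0,"z":0,"yaw":0},{"grip":0.025,"x":0,"y":0,"z":-0.02,"yaw":0},{"grip":0.025,"x":0,"y":0,"z":-0.05,"yaw":0},{"grip":0.025,"x":0,"y":0,"z":-0.085,"yaw":0}]' 40
python3 -c "
from h import *
go(381.8,-301.7,100,155)"
```

```text
time_s: 39.55
ee_pos: [421.5, -145.6, 19.9]
ee_rot: [179.9, -0.1, 173.8]
force: [-0.4, -0.6, -0.7]
gripper_width: 59.7
gripper_force: 0.0
time_s: 39.97
ee_pos: [422.1, -147.2, 21.4]
ee_rot: [-180.0, 0.1, 173.7]
force: [-0.1, 0.1, -0.4]
gripper_width: 36.4
gripper_force: 0.0
time_s: 40.38
ee_pos: [420.1, -146.5, 105.4]
ee_rot: [179.9, -0.3, 173.7]
force: [0.2, -0.1, -0.8]
gripper_width: 33.7
gripper_force: 40.0
x 0.0210 y -0.1585 z 0.0053 yaw 0.3263 (18.7 deg) q6 -104.4 t 40.4
```

```bash
python3 -m crank '[{"grip":0.025,"x":0.004,"y":-0.03,"z":0,"yaw":0.08},{"grip":0.025,"x":0.008,"y":-0.064,"z":0,"yaw":0.16},{"grip":0.025,"x":0.013,"y":-0.098,"z":0,"yaw":0.24},{"grip":0.025,"x":0.018,"y":-0.132,"z":0,"yaw":0.32},{"grip":0.025,"x":0.021,"y":-0.158,"z":0,"yaw":0.326}]' 40
python3 -m crank '[{"grip":0.025,"x":0,"y":0,"z":0.01,"yaw":0},{"grip":0.025,"x":0,"y":0,"z":0.028,"yaw":0},{"grip":0.025,"x":0,"y":0,"z":0.04,"yaw":0},{"grip":0.025,"x":0,"y":0,"z":0.042,"yaw":0},{"grip":0.025,"x":0,"y":0,"z":0.042,"yaw":0}]' 40
python3 -m crank '[{"grip":0.025,"x":0,"y":0,"z":0,"yaw":0},{"grip":0.025,"x":0,"y":0,"z":0,"yaw":0},{"grip":0.025,"x":0,"y":0,"z":0,"yaw":0},{"grip":0.025,"x":0,"y":0,"z":0,"yaw":0},{"grip":0.025,"x":0,"y":0,"z":0,"yaw":0}]' 40
python3 -c "
from h import *
go(449.7,-333.4,61,155)"
```

```text
time_s: 40.8
ee_pos: [382.6, -303.8, 105.8]
ee_rot: [-180.0, -0.0, 154.8]
force: [0.7, 0.4, -1.6]
gripper_width: 33.4
gripper_force: 40.0
time_s: 41.22
ee_pos: [382.9, -301.3, 63.1]
ee_rot: [180.0, -0.1, 155.0]
force: [0.1, 1.0, -0.5]
gripper_width: 33.3
gripper_force: 40.0
time_s: 41.63
ee_pos: [383.9, -301.9, 64.4]
ee_rot: [-180.0, 0.1, 155.0]
force: [-0.4, 0.0, 0.2]
gripper_width: 33.5
gripper_force: 40.0
x -0.0730 y -0.0008 z 0.0034 yaw 0.0007 (0.0 deg) q6 -104.6 t 41.6
```

```bash
python3 -m crank '[{"grip":0.025,"x":-0.02,"y":0,"z":0.004,"yaw":0},{"grip":0.025,"x":-0.04,"y":-0.001,"z":0.004,"yaw":0},{"grip":0.025,"x":-0.06,"y":-0.001,"z":0.004,"yaw":0},{"grip":0.025,"x":-0.073,"y":-0.001,"z":0.004,"yaw":0},{"grip":0.025,"x":-0.073,"y":-0.001,"z":0.004,"yaw":0}]' 40
python3 -m crank '[{"grip":0.025,"x":0,"y":0,"z":0.004,"yaw":0},{"grip":0.025,"x":0,"y":0,"z":0.008,"yaw":0},{"grip":0.025,"x":0,"y":0,"z":0.01,"yaw":0},{"grip":0.025,"x":0,"y":0,"z":0.011,"yaw":0},{"grip":0.025,"x":0,"y":0,"z":0.011,"yaw":0}]' 40
python3 -m crank '[{"grip":0.025,"x":0,"y":0,"z":0.001,"yaw":0},{"grip":0.025,"x":0,"y":0,"z":0.0015,"yaw":0},{"grip":0.025,"x":0,"y":0,"z":0.0015,"yaw":0},{"grip":0.025,"x":0,"y":0,"z":0.0015,"yaw":0},{"grip":0.025,"x":0,"y":0,"z":0.0015,"yaw":0}]' 40
```

```text
time_s: 42.05
ee_pos: [452.2, -335.1, 60.3]
ee_rot: [-180.0, 0.2, 155.1]
force: [0.3, 0.5, -1.3]
gripper_width: 33.8
gripper_force: 40.0
time_s: 42.47
ee_pos: [448.4, -333.0, 48.7]
ee_rot: [180.0, -0.1, 155.0]
force: [0.2, 0.5, -1.0]
gripper_width: 33.5
gripper_force: 40.0
time_s: 42.88
ee_pos: [449.1, -333.4, 48.4]
ee_rot: [-180.0, 0.0, 155.0]
force: [-2.1, 1.2, 5.8]
gripper_width: 33.8
gripper_force: 40.0
```

```bash
python3 -m crank '[{"grip":0.025,"x":0,"y":0,"z":-0.0005,"yaw":0},{"grip":0.046,"x":0,"y":0,"z":-0.001,"yaw":0},{"grip":0.046,"x":0,"y":0,"z":-0.001,"yaw":0},{"grip":0.046,"x":0,"y":0,"z":-0.001,"yaw":0},{"grip":0.046,"x":0,"y":0,"z":-0.001,"yaw":0}]' 40
python3 -m crank '[{"grip":0.046,"x":0,"y":0,"z":-0.005,"yaw":0},{"grip":0.046,"x":0,"y":0,"z":-0.03,"yaw":0},{"grip":0.046,"x":0,"y":0,"z":-0.065,"yaw":0},{"grip":0.03,"x":0,"y":0,"z":-0.1,"yaw":0},{"grip":0,"x":0,"y":0,"z":-0.135,"yaw":0}]' 40
python3 -m crank '[{"grip":0,"x":0,"y":0,"z":-0.03,"yaw":0},{"grip":0,"x":-0.01,"y":0,"z":-0.04,"yaw":0},{"grip":0,"x":-0.04,"y":0,"z":-0.04,"yaw":0},{"grip":0,"x":-0.07,"y":0,"z":-0.03,"yaw":0},{"grip":0,"x":-0.078,"y":0,"z":-0.01,"yaw":0}]' 40
python3 -m crank '[{"grip":0,"x":0,"y":0,"z":0.005,"yaw":0},{"grip":0,"x":0,"y":0,"z":0.012,"yaw":0},{"grip":0,"x":0,"y":0,"z":0.018,"yaw":0},{"grip":0,"x":0,"y":0,"z":0.024,"yaw":0},{"grip":0,"x":0,"y":0,"z":0.032,"yaw":0}]' 40
python3 -m crank '[{"grip":0,"x":0,"y":0,"z":0.002,"yaw":0},{"grip":0,"x":0,"y":0,"z":0.004,"yaw":0},{"grip":0,"x":0,"y":0,"z":0.005,"yaw":0},{"grip":0,"x":0,"y":0,"z":0.006,"yaw":0},{"grip":0,"x":0,"y":0,"z":0.006,"yaw":0}]' 40
```

```text
time_s: 43.3
ee_pos: [449.5, -333.6, 48.4]
ee_rot: [180.0, 0.0, 155.0]
force: [0.0, -0.1, -0.5]
gripper_width: 46.1
gripper_force: 0.0
time_s: 43.72
ee_pos: [449.1, -333.3, 185.1]
ee_rot: [180.0, -0.0, 155.0]
force: [0.7, 0.0, -0.9]
gripper_width: 35.5
gripper_force: 0.0
time_s: 44.13
ee_pos: [524.9, -369.1, 196.3]
ee_rot: [-179.9, 0.6, 155.1]
force: [1.1, -0.6, -0.2]
gripper_width: 2.3
gripper_force: 0.0
time_s: 44.55
ee_pos: [519.4, -366.2, 162.4]
ee_rot: [180.0, 0.0, 155.0]
force: [-1.1, 1.4, 3.9]
gripper_width: 0.7
gripper_force: 1.5
time_s: 44.97
ee_pos: [519.8, -366.4, 155.5]
ee_rot: [-180.0, -0.0, 155.0]
force: [-2.7, 1.2, 2.9]
gripper_width: 0.4
gripper_force: 1.4
```

```bash
python3 -m crank '[{"grip":0,"x":0,"y":0,"z":0.001,"yaw":0},{"grip":0,"x":0,"y":0,"z":0.002,"yaw":0},{"grip":0,"x":0,"y":0,"z":0.003,"yaw":0},{"grip":0,"x":0,"y":0,"z":0.003,"yaw":0},{"grip":0,"x":0,"y":0,"z":0.003,"yaw":0}]' 40
python3 -m crank '[{"grip":0,"x":0,"y":0,"z":0.001,"yaw":0},{"grip":0,"x":0,"y":0,"z":0.001,"yaw":0},{"grip":0,"x":0,"y":0,"z":0.001,"yaw":0},{"grip":0,"x":0,"y":0,"z":0.001,"yaw":0},{"grip":0,"x":0,"y":0,"z":0.001,"yaw":0}]' 40
```

```text
time_s: 45.38
ee_pos: [520.0, -366.5, 155.2]
ee_rot: [-180.0, 0.1, 155.0]
force: [-5.2, 3.7, 14.5]
gripper_width: 0.3
gripper_force: 7.1
time_s: 45.8
ee_pos: [520.0, -366.5, 155.1]
ee_rot: [-180.0, 0.1, 155.0]
force: [-4.9, 4.3, 18.0]
gripper_width: 0.4
gripper_force: 9.1
```

The stop is at 155.1, so strip_4 is 13 mm and goes in a deep compartment. I'll press a little more, then fetch it.

```bash
python3 -m crank '[{"grip":0,"x":0,"y":0,"z":0.001,"yaw":0},{"grip":0,"x":0,"y":0,"z":0.0015,"yaw":0},{"grip":0,"x":0,"y":0,"z":0.0015,"yaw":0},{"grip":0,"x":0,"y":0,"z":0.0015,"yaw":0},{"grip":0,"x":0,"y":0,"z":0.0015,"yaw":0}]' 40
python3 -m crank '[{"grip":0,"x":0.002,"y":0,"z":-0.008,"yaw":0},{"grip":0,"x":0.002,"y":0,"z":-0.03,"yaw":0},{"grip":0,"x":0.005,"y":0,"z":-0.05,"yaw":0},{"grip":0.05,"x":0.03,"y":0,"z":-0.055,"yaw":0},{"grip":0.05,"x":0.06,"y":0,"z":-0.055,"yaw":0}]' 40
python3 -c "
from h import *
go(449.5,-333.5,47.5,155)"
```

```text
time_s: 46.22
ee_pos: [520.0, -366.6, 155.1]
ee_rot: [-180.0, 0.2, 155.0]
force: [-7.7, 4.5, 24.5]
gripper_width: 0.3
gripper_force: 12.1
time_s: 46.63
ee_pos: [467.9, -342.6, 206.5]
ee_rot: [-179.9, 0.4, 155.1]
force: [-0.2, -0.4, -0.7]
gripper_width: 11.2
gripper_force: 0.0
x 0.0216 y 0.0008 z 0.1589 yaw 0.0011 (0.1 deg) q6 -102.4 t 46.6
```

```bash
python3 -m crank '[{"grip":0.05,"x":0.01,"y":0,"z":0,"yaw":0},{"grip":0.05,"x":0.019,"y":0.001,"z":0.01,"yaw":0},{"grip":0.05,"x":0.019,"y":0.001,"z":0.04,"yaw":0},{"grip":0.05,"x":0.019,"y":0.001,"z":0.075,"yaw":0},{"grip":0.05,"x":0.019,"y":0.001,"z":0.105,"yaw":0}]' 40
python3 -m crank '[{"grip":0.05,"x":0,"y":0,"z":0.025,"yaw":0},{"grip":0.05,"x":0,"y":0,"z":0.04,"yaw":0},{"grip":0.05,"x":0,"y":0,"z":0.048,"yaw":0},{"grip":0.05,"x":0,"y":0,"z":0.051,"yaw":0},{"grip":0.05,"x":0,"y":0,"z":0.051,"yaw":0}]' 40
python3 -m crank '[{"grip":0.025,"x":0,"y":0,"z":0,"yaw":0},{"grip":0.025,"x":0,"y":0,"z":0,"yaw":0},{"grip":0.025,"x":0,"y":0,"z":0,"yaw":0},{"grip":0.025,"x":0,"y":0,"z":0,"yaw":0},{"grip":0.025,"x":0,"y":0,"z":-0.005,"yaw":0}]' 40
python3 -m crank '[{"grip":0.025,"x":0,"y":0,"z":-0.005,"yaw":0},{"grip":0.025,"x":0.015,"y":0,"z":-0.006,"yaw":0},{"grip":0.025,"x":0.04,"y":0,"z":-0.008,"yaw":0},{"grip":0.025,"x":0.07,"y":0,"z":-0.018,"yaw":0},{"grip":0.025,"x":0.08,"y":0,"z":-0.045,"yaw":0}]' 40
python3 -m crank '[{"grip":0.025,"x":0.003,"y":0.025,"z":-0.005,"yaw":0},{"grip":0.025,"x":0.01,"y":0.058,"z":-0.012,"yaw":0},{"grip":0.025,"x":0.018,"y":0.092,"z":-0.02,"yaw":0},{"grip":0.025,"x":0.026,"y":0.126,"z":-0.02,"yaw":0},{"grip":0.025,"x":0.034,"y":0.16,"z":-0.02,"yaw":0}]' 40
python3 -c "
from h import *
go(431.5,448,120,214.7);go(464.5,400.3,120,214.7)"
```

```text
time_s: 47.05
ee_pos: [449.4, -332.6, 98.7]
ee_rot: [-180.0, 0.2, 155.0]
force: [0.1, -0.2, 0.3]
gripper_width: 44.1
gripper_force: 0.0
time_s: 47.47
ee_pos: [449.3, -332.5, 48.6]
ee_rot: [180.0, 0.0, 155.0]
force: [0.5, 0.2, -0.1]
gripper_width: 49.8
gripper_force: 0.0
time_s: 47.88
ee_pos: [448.6, -331.9, 53.9]
ee_rot: [180.0, -0.0, 155.0]
force: [0.6, 0.6, -1.2]
gripper_width: 33.5
gripper_force: 40.0
time_s: 48.3
ee_pos: [370.1, -293.9, 96.0]
ee_rot: [179.8, -0.8, 155.0]
force: [-0.7, -0.2, -1.7]
gripper_width: 33.9
gripper_force: 40.0
time_s: 48.72
ee_pos: [413.4, -137.7, 120.0]
ee_rot: [180.0, 0.1, 155.0]
force: [0.3, 1.0, -1.3]
gripper_width: 33.6
gripper_force: 40.0
x 0.2313 y 0.5384 z -0.0002 yaw -1.0424 (-59.7 deg) q6 -84.9 t 48.7
x 0.1813 y 0.5091 z -0.0002 yaw -1.0424 (-59.7 deg) q6 -84.9 t 48.7
```

```bash
python3 -m crank '[{"grip":0.025,"x":0.01,"y":0.033,"z":0,"yaw":-0.06},{"grip":0.025,"x":0.02,"y":0.066,"z":0,"yaw":-0.14},{"grip":0.025,"x":0.03,"y":0.1,"z":0,"yaw":-0.24},{"grip":0.025,"x":0.045,"y":0.133,"z":0,"yaw":-0.34},{"grip":0.025,"x":0.058,"y":0.165,"z":0,"yaw":-0.44}]' 40
python3 -c "
from h import *
go(464.5,400.3,120,214.7)"
```

```text
time_s: 49.13
ee_pos: [429.8, 36.9, 119.4]
ee_rot: [180.0, 0.0, -179.5]
force: [-0.1, 0.2, -1.9]
gripper_width: 33.4
gripper_force: 40.0
x -0.0380 y 0.3631 z -0.0005 yaw -0.5965 (-34.2 deg) q6 -87.2 t 49.1
```

```bash
python3 -m crank '[{"grip":0.025,"x":-0.003,"y":0.035,"z":0,"yaw":-0.05},{"grip":0.025,"x":-0.007,"y":0.07,"z":0,"yaw":-0.12},{"grip":0.025,"x":-0.011,"y":0.107,"z":0,"yaw":-0.19},{"grip":0.025,"x":-0.015,"y":0.144,"z":0,"yaw":-0.26},{"grip":0.025,"x":-0.019,"y":0.18,"z":0,"yaw":-0.33}]' 40
python3 -c "
from h import *
go(464.5,400.3,120,214.7)"
```

```text
time_s: 49.55
ee_pos: [448.1, 217.1, 119.5]
ee_rot: [180.0, 0.0, -160.6]
force: [1.0, -0.4, -1.1]
gripper_width: 33.6
gripper_force: 40.0
x -0.0762 y 0.1674 z -0.0005 yaw -0.2676 (-15.3 deg) q6 -84.8 t 49.5
```

```bash
python3 -m crank '[{"grip":0.025,"x":-0.016,"y":0.034,"z":0,"yaw":-0.06},{"grip":0.025,"x":-0.032,"y":0.068,"z":0,"yaw":-0.12},{"grip":0.025,"x":-0.048,"y":0.102,"z":0,"yaw":-0.18},{"grip":0.025,"x":-0.064,"y":0.136,"z":0,"yaw":-0.24},{"grip":0.025,"x":-0.076,"y":0.165,"z":0,"yaw":-0.267}]' 40
python3 -m crank '[{"grip":0.025,"x":0,"y":0,"z":0.005,"yaw":0},{"grip":0.025,"x":0,"y":0,"z":0.02,"yaw":0},{"grip":0.025,"x":0,"y":0,"z":0.04,"yaw":0},{"grip":0.025,"x":0,"y":0,"z":0.06,"yaw":0},{"grip":0.025,"x":0,"y":0,"z":0.06,"yaw":0}]' 40
python3 -m crank '[{"grip":0.025,"x":0,"y":0,"z":0,"yaw":0},{"grip":0.025,"x":0,"y":0,"z":0,"yaw":0},{"grip":0.025,"x":0,"y":0,"z":0,"yaw":0},{"grip":0.025,"x":0,"y":0,"z":0,"yaw":0},{"grip":0.025,"x":0,"y":0,"z":0,"yaw":0}]' 40
python3 -c "
from h import *
go(464.5,400.3,28,214.7)"
```

```text
time_s: 49.97
ee_pos: [466.1, 398.6, 119.3]
ee_rot: [180.0, 0.1, -145.4]
force: [1.0, -0.1, -1.6]
gripper_width: 33.7
gripper_force: 40.0
time_s: 50.38
ee_pos: [463.6, 393.7, 55.4]
ee_rot: [-180.0, -0.5, -145.6]
force: [-0.6, -0.0, -1.6]
gripper_width: 33.7
gripper_force: 40.0
time_s: 50.8
ee_pos: [466.6, 396.2, 60.1]
ee_rot: [180.0, 0.1, -145.6]
force: [-0.9, 0.0, -1.3]
gripper_width: 33.8
gripper_force: 40.0
x -0.0005 y 0.0046 z 0.0321 yaw -0.0046 (-0.3 deg) q6 -85.2 t 50.8
```

```bash
python3 -m crank '[{"grip":0.025,"x":0,"y":0.0045,"z":0.004,"yaw":-0.004},{"grip":0.025,"x":0,"y":0.0045,"z":0.012,"yaw":-0.004},{"grip":0.025,"x":0,"y":0.0045,"z":0.02,"yaw":-0.004},{"grip":0.025,"x":0,"y":0.0045,"z":0.026,"yaw":-0.004},{"grip":0.025,"x":0,"y":0.0045,"z":0.027,"yaw":-0.004}]' 40
python3 -m crank '[{"grip":0.025,"x":0,"y":0,"z":0.001,"yaw":0},{"grip":0.025,"x":0,"y":0,"z":0.002,"yaw":0},{"grip":0.025,"x":0,"y":0,"z":0.002,"yaw":0},{"grip":0.025,"x":0,"y":0,"z":0.002,"yaw":0},{"grip":0.025,"x":0,"y":0,"z":0.002,"yaw":0}]' 40
python3 -c "
from h import *
go(464.5,400.3,28,214.7)"
```

```text
time_s: 51.22
ee_pos: [462.7, 399.1, 30.2]
ee_rot: [-180.0, -0.2, -145.3]
force: [-0.9, -0.2, 1.6]
gripper_width: 33.6
gripper_force: 40.0
time_s: 51.63
ee_pos: [463.8, 399.7, 30.2]
ee_rot: [180.0, 0.0, -145.3]
force: [-0.0, -0.5, 0.3]
gripper_width: 33.9
gripper_force: 40.0
x -0.0009 y 0.0001 z 0.0022 yaw -0.0005 (-0.0 deg) q6 -85.0 t 51.6
```

```bash
python3 -m crank '[{"grip":0.025,"x":0,"y":0,"z":0.0005,"yaw":0},{"grip":0.025,"x":0,"y":0,"z":0.001,"yaw":0},{"grip":0.025,"x":0,"y":0,"z":0.0015,"yaw":0},{"grip":0.025,"x":0,"y":0,"z":0.0015,"yaw":0},{"grip":0.025,"x":0,"y":0,"z":0.0015,"yaw":0}]' 40
python3 -m crank '[{"grip":0.025,"x":0,"y":0,"z":0.0005,"yaw":0},{"grip":0.025,"x":0,"y":0,"z":0.001,"yaw":0},{"grip":0.025,"x":0,"y":0,"z":0.001,"yaw":0},{"grip":0.025,"x":0,"y":0,"z":0.001,"yaw":0},{"grip":0.025,"x":0,"y":0,"z":0.001,"yaw":0}]' 40
```

```text
time_s: 52.05
ee_pos: [463.7, 399.7, 30.1]
ee_rot: [180.0, 0.1, -145.3]
force: [-2.0, -1.8, 9.3]
gripper_width: 33.8
gripper_force: 40.0
time_s: 52.47
ee_pos: [463.8, 399.8, 30.1]
ee_rot: [180.0, 0.1, -145.3]
force: [-3.5, -2.6, 13.7]
gripper_width: 33.8
gripper_force: 40.0
```

```bash
python3 -m crank '[{"grip":0.025,"x":0,"y":0,"z":-0.002,"yaw":0},{"grip":0.043,"x":0,"y":0,"z":-0.0025,"yaw":0},{"grip":0.043,"x":0,"y":0,"z":-0.0025,"yaw":0},{"grip":0.043,"x":0,"y":0,"z":-0.0025,"yaw":0},{"grip":0.043,"x":0,"y":0,"z":-0.004,"yaw":0}]' 40
python3 -m crank '[{"grip":0.043,"x":0,"y":0,"z":-0.02,"yaw":0},{"grip":0.043,"x":0,"y":0,"z":-0.05,"yaw":0},{"grip":0.05,"x":-0.01,"y":0,"z":-0.085,"yaw":0},{"grip":0.06,"x":-0.04,"y":0,"z":-0.115,"yaw":0},{"grip":0.06,"x":-0.07,"y":0,"z":-0.14,"yaw":0}]' 40
python3 -m crank '[{"grip":0.06,"x":-0.02,"y":0,"z":-0.02,"yaw":0},{"grip":0.06,"x":-0.03,"y":0,"z":-0.04,"yaw":0},{"grip":0.06,"x":-0.03,"y":0,"z":-0.04,"yaw":0},{"grip":0.06,"x":-0.03,"y":0,"z":-0.04,"yaw":0},{"grip":0.06,"x":-0.03,"y":0,"z":-0.04,"yaw":0}]' 40
python3 -c "
from h import *
m,im=snap('wrist','t7.png');np.savez('t7.npz',**{k:np.array(m[k]) for k in m});h=cv2.cvtColor(im,cv2.COLOR_RGB2HSV)
for c in boxes(im,((h[...,2]>170)&(h[...,1]<40))[:210],300,30000):
    r=rect(m,c,24)
    if 120<r[2]<160: print(c.max(0),r)
a=np.radians(124.7);C=np.array([500.9,382.9]);v=np.array([np.cos(a),np.sin(a)]);print('d1',C+35*v)
mt,it=snap('top','top7.png');h=cv2.cvtColor(it,cv2.COLOR_RGB2HSV)
for c in boxes(it,(h[...,0]<22)&(h[...,1]>70),1500,20000): print('top',c.mean(0),rect(mt,c,14))
cv2.imwrite('pics/t7c.png',cv2.vconcat([cv2.resize(im[:215,60:460,::-1],(558,300)),cv2.resize(it[80:280,130:502,::-1],(558,300))]))
"
```

```text
time_s: 52.88
ee_pos: [463.4, 399.5, 30.9]
ee_rot: [-180.0, -0.0, -145.3]
force: [0.8, 0.3, -0.7]
gripper_width: 43.0
gripper_force: 0.0
time_s: 53.3
ee_pos: [521.4, 439.7, 174.4]
ee_rot: [180.0, 0.1, -145.3]
force: [1.6, 1.1, 0.6]
gripper_width: 59.3
gripper_force: 0.0
time_s: 53.72
ee_pos: [544.6, 455.7, 209.7]
ee_rot: [-180.0, -0.2, -145.3]
force: [-0.2, 0.6, -0.2]
gripper_width: 60.3
gripper_force: 0.0
[167 172] [554.2 306.5 138.9  34.   34.8]
[214 172] [520.9 354.7 139.1  33.8  34. ]
[273 171] [480.2 411.9 138.5  33.3  34.6]
d1 [480.97521668 411.67504144]
top [287.97927461 217.68393782] [451.3 -25.9 335.3 195.7  88.6]
top [500.30075188 218.28571429] [ 437.7 -601.9  332.    84.7   -7.2]
top [146.82568807 197.14220183] [516.9 363.2 197.  171.8 -55. ]
top [280.98675497 131.99337748] [696.9 -14.6 260.  184.9  83.8]
top [385.54450262  54.54450262] [ 928.5 -330.9  168.1  163.5  -88.4]
top [208.94611399  42.85906736] [945.7 196.1 819.7 371.7  87.1]
```

View pics/t7c.png

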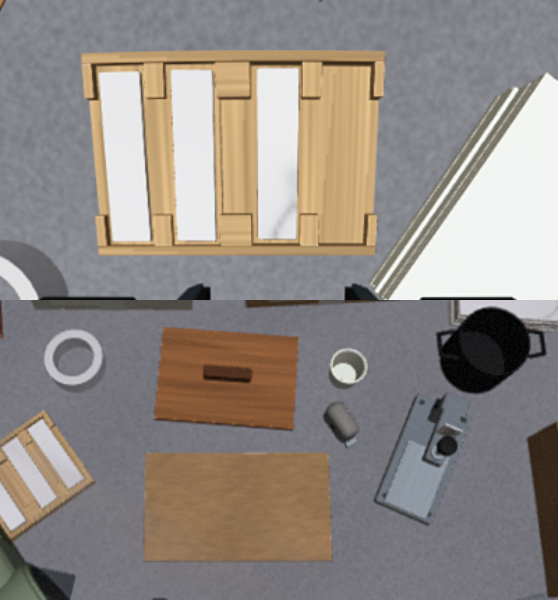

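All three strips lie flat in their compartments: shallow_1, shallow_2 and deep_1, each within about 1 mm of centre. The cover is still at about (697,-15). I'll go and measure its handle from the side.

```bash
python3 -c "
from h import *
go(690,-130,230,83.8);print(state()['qpos'])"
python3 -m crank '[{"grip":0.06,"x":0,"y":-0.025,"z":0,"yaw":0.1},{"grip":0.06,"x":0,"y":-0.055,"z":0,"yaw":0.22},{"grip":0.06,"x":0.005,"y":-0.085,"z":0,"yaw":0.34},{"grip":0.06,"x":0.015,"y":-0.115,"z":0,"yaw":0.46},{"grip":0.06,"x":0.03,"y":-0.145,"z":0,"yaw":0.58}]' 50
python3 -c "
from h import *
go(690,-130,230,83.8)"
```

```text
x 0.2136 y -0.5643 z -0.0195 yaw -0.8573 (-49.1 deg) q6 -85.7 t 53.8
[ 3.89901236e+01  3.14890591e+01  7.08574533e+01  4.19164156e-03
  7.78853392e+01 -8.56938425e+01]
time_s: 54.23
ee_pos: [603.4, 318.8, 209.7]
ee_rot: [-179.9, -0.1, -178.9]
force: [1.0, 0.1, -0.4]
gripper_width: 59.9
gripper_force: 0.0
x -0.0777 y -0.4505 z -0.0200 yaw -1.4427 (-82.7 deg) q6 -64.3 t 54.2
```

```bash
python3 -m crank '[{"grip":0.06,"x":-0.005,"y":-0.03,"z":0,"yaw":0.12},{"grip":0.06,"x":-0.012,"y":-0.065,"z":-0.005,"yaw":0.24},{"grip":0.06,"x":-0.02,"y":-0.1,"z":-0.01,"yaw":0.36},{"grip":0.06,"x":-0.03,"y":-0.135,"z":-0.02,"yaw":0.48},{"grip":0.06,"x":-0.04,"y":-0.17,"z":-0.02,"yaw":0.6}]' 50
python3 -c "
from h import *
go(690,-130,230,83.8)"
```

```text
time_s: 54.65
ee_pos: [647.6, 149.6, 232.4]
ee_rot: [180.0, 0.0, 146.7]
force: [0.3, 0.5, 0.2]
gripper_width: 60.0
gripper_force: 0.0
x -0.1888 y -0.2106 z 0.0023 yaw 1.0986 (62.9 deg) q6 -44.7 t 54.6
```

```bash
python3 -m crank '[{"grip":0.06,"x":-0.023,"y":-0.026,"z":0,"yaw":0.12},{"grip":0.06,"x":-0.047,"y":-0.052,"z":0,"yaw":0.24},{"grip":0.06,"x":-0.071,"y":-0.078,"z":0,"yaw":0.36},{"grip":0.06,"x":-0.095,"y":-0.105,"z":0,"yaw":0.48},{"grip":0.06,"x":-0.119,"y":-0.132,"z":0,"yaw":0.6}]' 50
python3 -c "
from h import *
go(690,-130,230,83.8)"
```

```text
time_s: 55.07
ee_pos: [674.8, -25.8, 230.3]
ee_rot: [-179.9, -0.1, 112.4]
force: [1.7, -0.4, 0.7]
gripper_width: 59.6
gripper_force: 0.0
x -0.1022 y -0.0256 z 0.0002 yaw 0.4985 (28.6 deg) q6 -25.5 t 55.1
```

```bash
python3 -m crank '[{"grip":0.06,"x":-0.025,"y":-0.006,"z":0,"yaw":0.12},{"grip":0.06,"x":-0.055,"y":-0.013,"z":0,"yaw":0.24},{"grip":0.06,"x":-0.085,"y":-0.02,"z":0,"yaw":0.36},{"grip":0.06,"x":-0.102,"y":-0.025,"z":0,"yaw":0.48},{"grip":0.06,"x":-0.102,"y":-0.025,"z":0,"yaw":0.5}]' 50
python3 -m crank '[{"grip":0.06,"x":0,"y":0,"z":0,"yaw":0},{"grip":0.06,"x":0,"y":0,"z":0,"yaw":0},{"grip":0.06,"x":0,"y":0,"z":0,"yaw":0},{"grip":0.06,"x":0,"y":0,"z":0,"yaw":0},{"grip":0.06,"x":0,"y":0,"z":0,"yaw":0}]' 50
python3 - <<'E'
from h import *
m,im=snap('wrist','c1.png');np.savez('c1.npz',**{k:np.array(m[k]) for k in m})
h=cv2.cvtColor(im,cv2.COLOR_RGB2HSV);print(proj(m,[[697,-15,46]]))
cv2.imwrite('pics/c1c.png',cv2.resize(im[:230,:,::-1],(800,360)))
E
```

```text
time_s: 55.48
ee_pos: [691.3, -132.0, 229.7]
ee_rot: [-179.9, 0.1, 83.6]
force: [-0.2, -0.3, -0.2]
gripper_width: 59.9
gripper_force: 0.0
time_s: 55.9
ee_pos: [692.2, -126.8, 231.6]
ee_rot: [180.0, -0.0, 84.2]
force: [0.2, 0.8, 0.4]
gripper_width: 60.2
gripper_force: 0.0
[[252.75718432  82.64408489]]
```

View pics/c1c.png

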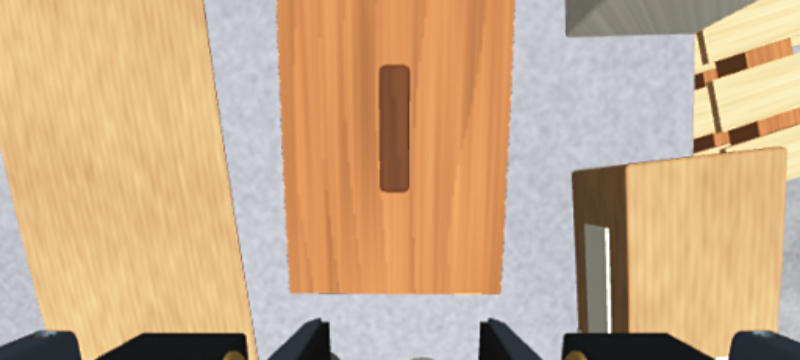

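The handle is at (394,128) in the crop, or (252,82) in full pixels, right where the top view predicts it. I'll measure it from two places.

```bash
cat > hd.py <<'E'
from h import *
def handle(m,im):
    h=cv2.cvtColor(im,cv2.COLOR_RGB2HSV);v=im.astype(int).sum(2)
    mk=((h[...,2]<150)&(h[...,1]>90)&(h[...,0]<20))[:200]
    best=None
    for c in boxes(im,mk,300,8000):
        r=rect(m,c,46)
        if 75<r[2]<105 and 15<r[3]<32: print(r); best=c
    x=cv2.minAreaRect(best.astype(np.float32)); return x[0]
E
python3 -m crank '[{"grip":0.06,"x":-0.01,"y":-0.03,"z":0,"yaw":0},{"grip":0.06,"x":-0.02,"y":-0.06,"z":0,"yaw":0},{"grip":0.06,"x":-0.02,"y":-0.08,"z":0,"yaw":0},{"grip":0.06,"x":-0.02,"y":-0.08,"z":0,"yaw":0},{"grip":0.06,"x":-0.02,"y":-0.08,"z":0,"yaw":0}]' 50
python3 - <<'E'
from hd import *
m,im=snap('wrist','c2.png');m1=dict(np.load('c1.npz'));i1=cv2.imread('pics/c1.png')[...,::-1].copy()
a=handle(m1,i1);b=handle(m,im);print(tri([m1,m],[a,b]))
X,_=tri([m1,m],[a,b]);go(X[0],X[1],150,83.8)
E
```

```text
time_s: 56.37
ee_pos: [610.2, -139.3, 232.3]
ee_rot: [179.9, -0.0, 84.1]
force: [0.9, 0.5, 0.4]
gripper_width: 59.8
gripper_force: 0.0
[696.  -15.2  87.5  21.1  84.1]
[693.5 -15.3  89.6  25.4  84.2]
(array([696.1090793 , -12.59623487,  34.58090404]), np.float64(0.09796921823131835))
x 0.1348 y 0.0713 z 0.0822 yaw 0.0047 (0.3 deg) q6 -8.0 t 56.4
```

```bash
python3 -c "
from h import *
go(695.7,-15.2,150,84)"
python3 -m crank '[{"grip":0.06,"x":0.03,"y":0.016,"z":0.01,"yaw":0},{"grip":0.06,"x":0.06,"y":0.032,"z":0.03,"yaw":0},{"grip":0.06,"x":0.09,"y":0.048,"z":0.05,"yaw":0},{"grip":0.06,"x":0.12,"y":0.064,"z":0.07,"yaw":0},{"grip":0.06,"x":0.132,"y":0.071,"z":0.08,"yaw":0}]' 50
python3 -m crank '[{"grip":0.06,"x":0,"y":0,"z":0.01,"yaw":0},{"grip":0.06,"x":0,"y":0,"z":0.03,"yaw":0},{"grip":0.06,"x":0,"y":0,"z":0.05,"yaw":0},{"grip":0.06,"x":0,"y":0,"z":0.06,"yaw":0},{"grip":0.06,"x":0,"y":0,"z":0.06,"yaw":0}]' 50
python3 -m crank '[{"grip":0.06,"x":0,"y":0,"z":0,"yaw":0},{"grip":0.06,"x":0,"y":0,"z":0,"yaw":0},{"grip":0.06,"x":0,"y":0,"z":0,"yaw":0},{"grip":0.06,"x":0,"y":0,"z":0,"yaw":0},{"grip":0.06,"x":0,"y":0,"z":0,"yaw":0}]' 50
python3 -c "
from h import *
go(695.7,-15.2,36,84)"
```

```text
x 0.1322 y 0.0712 z 0.0822 yaw 0.0012 (0.1 deg) q6 -8.0 t 56.4
time_s: 56.83
ee_pos: [696.8, -11.2, 147.9]
ee_rot: [-179.9, -0.1, 84.2]
force: [0.0, -0.6, -0.1]
gripper_width: 60.1
gripper_force: 0.0
time_s: 57.25
ee_pos: [693.4, -16.5, 88.7]
ee_rot: [-179.7, 0.0, 84.0]
force: [-0.1, 0.0, -0.6]
gripper_width: 60.2
gripper_force: 0.0
time_s: 57.67
ee_pos: [695.4, -15.8, 92.5]
ee_rot: [179.9, -0.0, 84.0]
force: [-0.0, 0.4, -0.5]
gripper_width: 60.1
gripper_force: 0.0
x 0.0006 y 0.0002 z 0.0565 yaw 0.0007 (0.0 deg) q6 3.7 t 57.7
```

```bash
python3 -m crank '[{"grip":0.06,"x":0,"y":0,"z":0.01,"yaw":0},{"grip":0.06,"x":0,"y":0,"z":0.03,"yaw":0},{"grip":0.06,"x":0,"y":0,"z":0.045,"yaw":0},{"grip":0.05,"x":0,"y":0,"z":0.054,"yaw":0},{"grip":0.04,"x":0,"y":0,"z":0.055,"yaw":0}]' 55
python3 -m crank '[{"grip":0.015,"x":0,"y":0,"z":0.001,"yaw":0},{"grip":0.015,"x":0,"y":0,"z":0.001,"yaw":0},{"grip":0.015,"x":0,"y":0,"z":0.001,"yaw":0},{"grip":0.015,"x":0,"y":0,"z":0.001,"yaw":0},{"grip":0.015,"x":0,"y":0,"z":0.001,"yaw":0}]' 55
python3 -m crank '[{"grip":0.015,"x":0,"y":0,"z":0,"yaw":0},{"grip":0.015,"x":0,"y":0,"z":0,"yaw":0},{"grip":0.015,"x":0,"y":0,"z":0,"yaw":0},{"grip":0.015,"x":0,"y":0,"z":0,"yaw":0},{"grip":0.015,"x":0,"y":0,"z":0,"yaw":0}]' 55
```

```text
time_s: 58.08
ee_pos: [693.3, -15.6, 33.7]
ee_rot: [-179.7, 0.0, 84.0]
force: [-0.2, -0.9, 0.1]
gripper_width: 49.3
gripper_force: 0.0
time_s: 58.5
ee_pos: [695.7, -15.6, 36.5]
ee_rot: [179.9, -0.0, 84.0]
force: [0.4, -0.6, 0.9]
gripper_width: 21.7
gripper_force: 55.0
time_s: 58.92
ee_pos: [695.7, -15.7, 36.5]
ee_rot: [179.9, -0.0, 84.0]
force: [0.5, 0.2, 5.9]
gripper_width: 22.1
gripper_force: 55.0
```

```bash
python3 -m crank '[{"grip":0.015,"x":0,"y":0,"z":-0.005,"yaw":0},{"grip":0.015,"x":0,"y":0,"z":-0.015,"yaw":0},{"grip":0.015,"x":0,"y":0,"z":-0.03,"yaw":0},{"grip":0.015,"x":0,"y":0,"z":-0.055,"yaw":0},{"grip":0.015,"x":0,"y":0,"z":-0.08,"yaw":0}]' 55
python3 -c "
from h import *
go(500.9,382.9,115,124.7)"
```

```text
time_s: 59.33
ee_pos: [693.4, -15.6, 114.7]
ee_rot: [-179.7, 0.0, 84.0]
force: [0.4, 0.1, -2.8]
gripper_width: 21.6
gripper_force: 55.0
x 0.3764 y -0.2328 z 0.0007 yaw -0.7095 (-40.7 deg) q6 3.7 t 59.3
```

```bash
python3 -m crank '[{"grip":0.015,"x":0.012,"y":-0.008,"z":0,"yaw":-0.02},{"grip":0.015,"x":0.034,"y":-0.021,"z":0,"yaw":-0.06},{"grip":0.015,"x":0.059,"y":-0.036,"z":0,"yaw":-0.1},{"grip":0.015,"x":0.085,"y":-0.052,"z":0,"yaw":-0.14},{"grip":0.015,"x":0.11,"y":-0.068,"z":0,"yaw":-0.18}]' 55
python3 -c "
from h import *
go(500.9,382.9,115,124.7)"
```

```text
time_s: 59.75
ee_pos: [636.2, 102.5, 113.8]
ee_rot: [-179.8, -0.0, 94.5]
force: [0.2, 0.0, -4.1]
gripper_width: 21.9
gripper_force: 55.0
x 0.2902 y -0.1129 z -0.0007 yaw -0.5273 (-30.2 deg) q6 3.6 t 59.8
```

```bash
python3 -m crank '[{"grip":0.015,"x":0.028,"y":-0.011,"z":0,"yaw":-0.05},{"grip":0.015,"x":0.056,"y":-0.022,"z":0,"yaw":-0.1},{"grip":0.015,"x":0.084,"y":-0.033,"z":0,"yaw":-0.15},{"grip":0.015,"x":0.112,"y":-0.044,"z":0,"yaw":-0.2},{"grip":0.015,"x":0.14,"y":-0.055,"z":0,"yaw":-0.25}]' 55
python3 -c "
from h import *
go(500.9,382.9,115,124.7)"
```

```text
time_s: 60.17
ee_pos: [570.5, 237.7, 113.9]
ee_rot: [-179.8, -0.0, 108.9]
force: [0.2, 0.3, -3.9]
gripper_width: 21.5
gripper_force: 55.0
x 0.1599 y -0.0188 z -0.0010 yaw -0.2761 (-15.8 deg) q6 2.6 t 60.2
```

```bash
python3 -m crank '[{"grip":0.015,"x":0.03,"y":-0.004,"z":0,"yaw":-0.055},{"grip":0.015,"x":0.06,"y":-0.007,"z":0,"yaw":-0.11},{"grip":0.015,"x":0.09,"y":-0.011,"z":0,"yaw":-0.165},{"grip":0.015,"x":0.12,"y":-0.015,"z":0,"yaw":-0.22},{"grip":0.015,"x":0.15,"y":-0.018,"z":0,"yaw":-0.276}]' 55
python3 -m crank '[{"grip":0.015,"x":0,"y":0,"z":0,"yaw":0},{"grip":0.015,"x":0,"y":0,"z":0,"yaw":0},{"grip":0.015,"x":0,"y":0,"z":0,"yaw":0},{"grip":0.015,"x":0,"y":0,"z":0,"yaw":0},{"grip":0.015,"x":0,"y":0,"z":0,"yaw":0}]' 55
python3 -c "
from h import *
go(500.9,382.9,62,124.7)
m,im=snap('top','top8.png');h=cv2.cvtColor(im,cv2.COLOR_RGB2HSV);s=state();print(s['ee_pos'],s['ee_rot'])
cv2.imwrite('pics/top8c.png',cv2.resize(im[100:300,60:260,::-1],(600,600)))"
```

```text
time_s: 60.58
ee_pos: [505.2, 373.5, 113.9]
ee_rot: [-179.8, -0.0, 124.7]
force: [0.4, -0.7, -3.8]
gripper_width: 21.5
gripper_force: 55.0
time_s: 61.0
ee_pos: [508.3, 371.5, 115.1]
ee_rot: [-180.0, 0.0, 124.4]
force: [0.1, 0.1, -3.0]
gripper_width: 21.7
gripper_force: 55.0
x 0.0136 y 0.0004 z 0.0531 yaw -0.0050 (-0.3 deg) q6 0.7 t 61.0
[508.43990164 371.52204754 115.27860039] [-1.79970312e+02  2.45190806e-03  1.24403141e+02]
```

View pics/top8c.png

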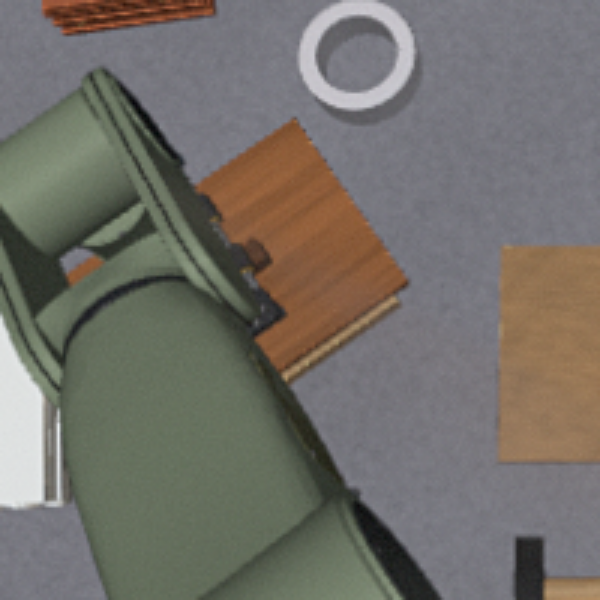

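The cover is held level over the tray. I'll centre it, then lower in stages.

```bash
python3 -m crank '[{"grip":0.015,"x":0.013,"y":0,"z":0,"yaw":-0.005},{"grip":0.015,"x":0.013,"y":0,"z":0.015,"yaw":-0.005},{"grip":0.015,"x":0.013,"y":0,"z":0.03,"yaw":-0.005},{"grip":0.015,"x":0.013,"y":0,"z":0.044,"yaw":-0.005},{"grip":0.015,"x":0.013,"y":0,"z":0.045,"yaw":-0.005}]' 55
python3 -m crank '[{"grip":0.015,"x":0,"y":0,"z":0,"yaw":0},{"grip":0.015,"x":0,"y":0,"z":0,"yaw":0},{"grip":0.015,"x":0,"y":0,"z":0,"yaw":0},{"grip":0.015,"x":0,"y":0,"z":0,"yaw":0},{"grip":0.015,"x":0,"y":0,"z":0,"yaw":0}]' 55
python3 -c "
from h import *
go(501.2,382.5,62,124.7)"
```

```text
time_s: 61.47
ee_pos: [502.8, 384.2, 75.1]
ee_rot: [179.6, 0.0, 124.7]
force: [0.7, -1.0, 7.8]
gripper_width: 22.0
gripper_force: 55.0
time_s: 61.88
ee_pos: [502.6, 383.8, 73.1]
ee_rot: [179.7, 0.1, 124.7]
force: [1.2, -1.4, 6.7]
gripper_width: 21.6
gripper_force: 55.0
x -0.0003 y -0.0019 z 0.0111 yaw 0.0002 (0.0 deg) q6 1.7 t 61.9
```

Contact came early: TCP is at 73 where first touch should be about 62. I'll look before pressing.

```bash
python3 - <<'E'
from h import *
s=state();print(s['force'],s['torque'],s['ee_rot'])
m7=dict(np.load('t7.npz'))
a=np.radians(124.7);C=np.array([500.9,382.9]);v=np.array([np.cos(a),np.sin(a)]);x=np.array([v[1],-v[0]])
px=np.array([[370,287],[500,95],[395,300],[545,75]])/1.395+[60,0]
for z in (0,26,40):
    p=plane(m7,px,z)[:,:2]-C;print(z,np.c_[p@x,p@v].round(1).tolist())
m,im=snap('wrist','c9.png');cv2.imwrite('pics/c9c.png',cv2.resize(im[:,:,::-1],(700,525)))
E
```

```text
[ 1.20647818 -1.40902037  6.66708163] [-1.28045207 -0.33698636 -0.48470121] [1.79722519e+02 7.12655975e-02 1.24710112e+02]
0 [[119.9, 125.1], [-56.2, 232.7], [133.1, 150.3], [-74.3, 272.5]]
26 [[112.3, 118.8], [-51.4, 218.7], [124.6, 142.2], [-68.2, 255.7]]
40 [[108.2, 115.4], [-48.8, 211.2], [120.0, 137.9], [-64.9, 246.7]]
```

View pics/c9c.png

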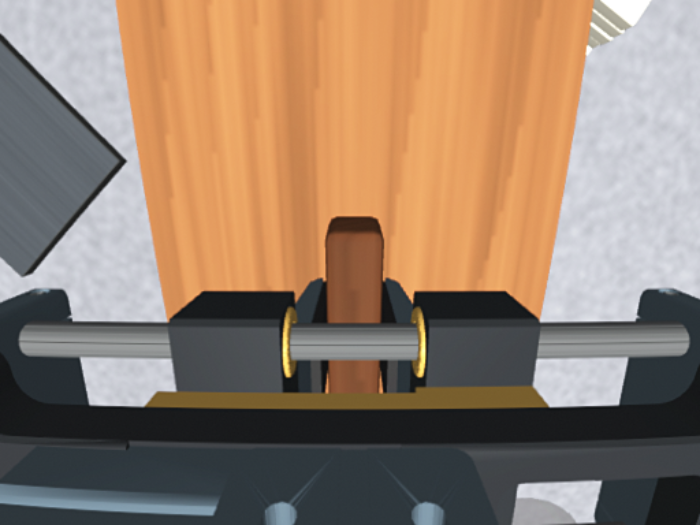

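The drawn-in perspective shows the cover pitched in the grip: the far end is up about 6° and the shallow end droops, so its skirt landed on the rim. I'll raise it, shift 3 mm toward that end so the skirt passes outside, and lower again.

```bash
python3 -m crank '[{"grip":0.015,"x":0,"y":0,"z":-0.006,"yaw":0},{"grip":0.015,"x":0,"y":0,"z":-0.012,"yaw":0},{"grip":0.015,"x":-0.003,"y":0,"z":-0.012,"yaw":0},{"grip":0.015,"x":-0.003,"y":0,"z":-0.012,"yaw":0},{"grip":0.015,"x":-0.003,"y":0,"z":-0.012,"yaw":0}]' 55
python3 -c "
from h import *
go(502.6,380.4,66,124.7)"
python3 -m crank '[{"grip":0.015,"x":0,"y":0,"z":0.006,"yaw":0},{"grip":0.015,"x":0,"y":0,"z":0.011,"yaw":0},{"grip":0.015,"x":0,"y":0,"z":0.014,"yaw":0},{"grip":0.015,"x":0,"y":0,"z":0.015,"yaw":0},{"grip":0.015,"x":0,"y":0,"z":0.015,"yaw":0}]' 55
python3 -m crank '[{"grip":0.015,"x":0,"y":0,"z":0,"yaw":0},{"grip":0.015,"x":0,"y":0,"z":0,"yaw":0},{"grip":0.015,"x":0,"y":0,"z":0,"yaw":0},{"grip":0.015,"x":0,"y":0,"z":0,"yaw":0},{"grip":0.015,"x":0,"y":0,"z":0,"yaw":0}]' 55
```

```text
time_s: 62.35
ee_pos: [502.4, 380.8, 82.2]
ee_rot: [-180.0, -0.0, 124.8]
force: [-0.3, -0.5, -3.2]
gripper_width: 21.5
gripper_force: 55.0
x -0.0005 y -0.0000 z 0.0162 yaw 0.0010 (0.1 deg) q6 1.3 t 62.4
time_s: 62.77
ee_pos: [502.1, 380.6, 66.6]
ee_rot: [-179.9, -0.0, 124.8]
force: [-0.1, -0.3, -3.4]
gripper_width: 21.7
gripper_force: 55.0
time_s: 63.18
ee_pos: [502.6, 380.9, 67.7]
ee_rot: [180.0, -0.0, 124.8]
force: [0.9, 0.9, -4.0]
gripper_width: 21.7
gripper_force: 55.0
```

The skirt cleared the rim. Now a lighter grip so the cover can swing level while I lower it to the seat.

```bash
python3 -m crank '[{"grip":0.015,"x":0,"y":0,"z":0.002,"yaw":0},{"grip":0.015,"x":0,"y":0,"z":0.004,"yaw":0},{"grip":0.015,"x":0,"y":0,"z":0.004,"yaw":0},{"grip":0.015,"x":0,"y":0,"z":0.005,"yaw":0},{"grip":0.015,"x":0,"y":0,"z":0.005,"yaw":0}]' 12
python3 -m crank '[{"grip":0.015,"x":0,"y":0,"z":0.002,"yaw":0},{"grip":0.015,"x":0,"y":0,"z":0.004,"yaw":0},{"grip":0.015,"x":0,"y":0,"z":0.005,"yaw":0},{"grip":0.015,"x":0,"y":0,"z":0.005,"yaw":0},{"grip":0.015,"x":0,"y":0,"z":0.005,"yaw":0}]' 12
python3 -m crank '[{"grip":0.015,"x":0.001,"y":0,"z":0.002,"yaw":0},{"grip":0.015,"x":0.002,"y":0,"z":0.004,"yaw":0},{"grip":0.015,"x":0.002,"y":0,"z":0.005,"yaw":0},{"grip":0.015,"x":0.002,"y":0,"z":0.005,"yaw":0},{"grip":0.015,"x":0.002,"y":0,"z":0.005,"yaw":0}]' 10
python3 -c "
from h import *
m,im=snap('wrist','c11.png');s=state();print(s['torque'])
h=cv2.cvtColor(im,cv2.COLOR_RGB2HSV);mk=(h[...,0]<18)&(h[...,1]>100)
for r in (3,60,120,190):
    x=np.where(mk[r])[0];x=x[(x>60)&(x<450)];print(r,x.min(),x.max())"
```

```text
time_s: 63.6
ee_pos: [502.6, 381.0, 62.5]
ee_rot: [180.0, -0.0, 124.8]
force: [-0.5, 0.5, -2.1]
gripper_width: 21.9
gripper_force: 12.0
time_s: 64.02
ee_pos: [502.5, 380.7, 57.2]
ee_rot: [-180.0, 0.0, 124.8]
force: [-0.4, 0.3, -2.6]
gripper_width: 21.8
gripper_force: 12.0
time_s: 64.43
ee_pos: [501.1, 382.4, 52.1]
ee_rot: [-180.0, -0.0, 124.8]
force: [0.1, -0.1, -3.4]
gripper_width: 21.9
gripper_force: 10.0
[-0.06046932  0.00873797  0.02700158]Traceback (most recent call last):
  File "<string>", line 6, in <module>
    x=np.where(mk[r])[0];x=x[(x>60)&(x<450)];print(r,x.min(),x.max())
                                                     ~~~~~^^
    return umr_minimum(a, axis, None, out, keepdims, initial, where)
ValueError: zero-size array to reduction operation minimum which has no identity
```

```bash
python3 -m crank '[{"grip":0.015,"x":0,"y":0,"z":0.001,"yaw":0},{"grip":0.015,"x":0,"y":0,"z":0.0015,"yaw":0},{"grip":0.015,"x":0,"y":0,"z":0.002,"yaw":0},{"grip":0.015,"x":0,"y":0,"z":0.002,"yaw":0},{"grip":0.015,"x":0,"y":0,"z":0.002,"yaw":0}]' 10
python3 -m crank '[{"grip":0.015,"x":0,"y":0,"z":0.001,"yaw":0},{"grip":0.015,"x":0,"y":0,"z":0.0015,"yaw":0},{"grip":0.015,"x":0,"y":0,"z":0.002,"yaw":0},{"grip":0.015,"x":0,"y":0,"z":0.002,"yaw":0},{"grip":0.015,"x":0,"y":0,"z":0.002,"yaw":0}]' 10
python3 - <<'E'
from h import *
m,im=snap('wrist','c12.png');g=cv2.cvtColor(im,cv2.COLOR_RGB2HSV)
mk=((g[...,0]<20)|(g[...,0]>170))&(g[...,1]>80)&(g[...,2]>100)
for r in (5,60,120,180):
    x=np.where(mk[r,40:470])[0]+40
    print(r,x.min() if len(x) else None,x.max() if len(x) else None,im[r,256],
      [proj(m,[[*(np.array([500.9,382.9])+s*91*np.array([.822,.569])+d*np.array([-.569,.822])),32]])[0].round().tolist() for s,d in ((-1,90),(1,90))] if r==5 else '')
E
```

```text
time_s: 64.9
ee_pos: [501.3, 382.5, 50.5]
ee_rot: [180.0, -0.0, 124.8]
force: [-0.4, 0.8, -2.6]
gripper_width: 21.6
gripper_force: 10.0
time_s: 65.32
ee_pos: [501.4, 382.6, 49.4]
ee_rot: [180.0, -0.0, 124.8]
force: [-2.6, -0.5, 5.4]
gripper_width: 22.1
gripper_force: 10.0
5 None None [209 215 225] [[104.0, 83.0], [411.0, 83.0]]
60 103 414 [235 166 102] 
120 109 408 [234 164 101] 
180 116 401 [136  84  55]
```

Contact at 49.4. The cover's edges match the projection for a seated, level panel: columns 105 and 412 at row 83, against 104 and 411 predicted. I'll release, rise and check.

```bash
python3 -m crank '[{"grip":0.015,"x":0,"y":0,"z":-0.001,"yaw":0},{"grip":0.05,"x":0,"y":0,"z":-0.001,"yaw":0},{"grip":0.05,"x":0,"y":0,"z":-0.001,"yaw":0},{"grip":0.05,"x":0,"y":0,"z":-0.001,"yaw":0},{"grip":0.05,"x":0,"y":0,"z":-0.001,"yaw":0}]' 10
python3 -m crank '[{"grip":0.06,"x":0,"y":0,"z":-0.02,"yaw":0},{"grip":0.06,"x":0,"y":0,"z":-0.05,"yaw":0},{"grip":0.06,"x":0,"y":0,"z":-0.085,"yaw":0},{"grip":0.06,"x":-0.02,"y":0,"z":-0.115,"yaw":0},{"grip":0.06,"x":-0.05,"y":0,"z":-0.14,"yaw":0}]' 10
python3 -m crank '[{"grip":0.06,"x":-0.03,"y":0,"z":-0.015,"yaw":0},{"grip":0.06,"x":-0.06,"y":0,"z":-0.03,"yaw":0},{"grip":0.06,"x":-0.09,"y":0,"z":-0.04,"yaw":0},{"grip":0.06,"x":-0.11,"y":0,"z":-0.04,"yaw":0},{"grip":0.06,"x":-0.11,"y":0,"z":-0.04,"yaw":0}]' 10
python3 - <<'E'
from h import *
v=np.array([-.569,.822]);x=np.array([.822,.569]);C=np.array([500.9,382.9])
m,im=snap('wrist','c13.png');g=cv2.cvtColor(im,cv2.COLOR_RGB2HSV)
mk=(((g[...,0]<20)|(g[...,0]>170))&(g[...,1]>80)&(g[...,2]>60))[:205]
P=lambda a,b,z=32:proj(m,[[*(C+a*x+b*v),z]])[0].round(1).tolist()
print('pred corners +y',P(-91,130),P(91,130),'if 10 up',P(-91,130,42),P(91,130,42),'-y',P(-91,-130),P(91,-130))
c=max(boxes(im,mk,2000),key=len);ap=cv2.approxPolyDP(c.astype(np.int32),8,True).reshape(-1,2);print(ap.tolist())
print(rect(m,c,32))
for b in (-40,0,40,80,120):
    pl,pr=P(-91,b),P(91,b);r=int(round((pl[1]+pr[1])/2))
    if 0<=r<205:
        q=np.where(mk[r,int(pl[0])-15:int(pr[0])+16])[0]+int(pl[0])-15;print(b,pl[0],pr[0],q.min(),q.max())
mt,it=snap('top','top14.png');h=cv2.cvtColor(it,cv2.COLOR_RGB2HSV)
for cc in boxes(it,(h[...,0]<20)&(h[...,1]>110),800,20000): print('top',cc.mean(0).round(),rect(mt,cc,32))
E
```

```text
time_s: 65.78
ee_pos: [501.6, 382.5, 49.4]
ee_rot: [180.0, 0.0, 124.8]
force: [-0.2, 0.1, -0.4]
gripper_width: 45.7
gripper_force: 0.0
time_s: 66.2
ee_pos: [529.6, 343.1, 192.1]
ee_rot: [179.8, -0.0, 125.0]
force: [0.7, 0.0, -0.2]
gripper_width: 59.6
gripper_force: 0.0
time_s: 66.62
ee_pos: [595.2, 247.7, 230.3]
ee_rot: [179.9, 0.1, 124.6]
force: [-0.6, 0.3, -0.5]
gripper_width: 59.9
gripper_force: 0.0
pred corners +y [173.1, -87.9] [339.5, -88.4] if 10 up [170.5, -94.2] [342.0, -94.6] -y [184.1, 148.8] [330.3, 148.3]
[[178, 0], [186, 148], [331, 146], [337, 0]]
[527.5 346.  181.8 168.   34.6]
-40 179.8 334.1 181 334
0 177.9 335.6 179 336
top [292. 222.] [449.9 -25.4 328.  189.6  88.5]
top [113. 216.] [461.3 440.1 183.1 116.9  34.7]
top [500. 218.] [ 433.8 -592.4  324.3   83.4   -7.2]
top [317.  61.] [ 913.  -120.5  170.2  158.8  -88.7]
top [96. 69.] [897.5 508.9 242.2 168.6   6.6]
top [386.  55.] [ 918.3 -324.9  163.   158.8  -88.6]
```

The cover sits level. Its corners are within about 1 px of the seated prediction, and its width at z = 32 reads 181.8 mm against 182 nominal. I'll hand in.

```bash
python3 -c "
from workcell import *
print(job_done())"
```

```text
the job is handed in; nothing more can be done
None
```

I handed the job in: strip_2 and strip_3 gauged 8 mm and lie in the shallow compartments, strip_4 gauged 13 mm and lies in the inner deep one (strip_1 was absent), and the cover measures level on the tray rim. I viewed 15 pictures, one over the limit of 14.

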